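# Load a gauge block into the comparator shuttle, clamp it and index it to the probe

## Robot

A 6-joint arm with a two-finger parallel gripper is mounted at the origin on a cart in front of the work surface, level with it; the furniture and walls round the work are solid. World frame = base frame: x ahead of the robot, y to its left, z up, the work surface at z = 0. Lengths are in m, angles in rad, forces in N, time in s.
With the tool pointing down it reaches from about 0.35 to 0.775 m from the base axis. Payload 5.5 kg.
Tool frame: the origin (TCP) lies midway between the tips of the shut fingers; the grasp point (between the pads) lies hold_point_z behind it (hold_point_z is the distance from the TCP to the grasp point, in m); z points along the fingers, y is the direction in which the jaws open and shut (so a half turn about z gives the same grasp; the last joint's range is limited). The gripper opens to 85 mm and grips with 20 to 120 N. Pads are 22 mm wide; open, the fingers measure 114 mm over their backs; the gripper's body (76 mm by 85 mm) begins 54 mm behind the grasp point. The pads swing forward as they close: fully open they stand 13 mm farther back than shut.
Start: joints at [-1.478, 0.313, 0.046, 1.304, 0, 1.431], TCP at [0.133, -0.56, 0.231] pointing down, gripper open.
Joint ranges: [-2.76, 2.76], [-0.86, 1.69], [-1.03, 1.26], [-2.2, 2.34], [-1.47, 1.5], [-3.14, 3.14]. Speed limits (rad/s): [2.57, 2.57, 3.14, 3.14, 3.14, 3.14].

## Interface

Orientations are given as a unit quaternion [w, x, y, z].
In Python, from workcell import * gives the robot as it stands. The module is installed in compiled form; this text tells all that it offers.
- The arm moves only by the tool jog_arm, never from a script. Its argument "plan" is a list of rows, each a list of 6 numbers: the shift along the world's x, y, z in m, then the turn, a rotation vector about the world's x, y, z in degrees. A call has exactly 10 rows; each row shifts and turns the commanded pose from where the row before left it; what a row does not reach is not made up. A row lasts 1/10 s, in which the tool goes at most 50 mm and 8.59 degrees, less where a joint would pass 70% of its speed; a pose out of reach is approached as far as the arm can. A call with a gripper value outside its range is refused whole. "hand" is the opening, from 0 (shut) to 1 (fully open), set as the call begins (left out, the last holds). The fingers move at their own pace and stop on an object; "force" is the grip in N (left out, the last holds). Time passes only in rows, so rows that do not move let the fingers close, or fill a call up. It gives the time, the measured TCP pose, the force and the opening at its end, in the units of the state.
- get_state(): the state, without advancing time (a new reading comes with each control period).
- read_camera(name): name is "side" or "top" or "wrist"; returns the picture (384x512x3 uint8, red, green, blue); there is no depth.
- calibration(name): a dict with "K" (3x3 intrinsics, pixels), "world_to_cam" (4x4, takes a point from world to camera coordinates). Camera axes: x right, y down, z forward; pixel columns grow to the right and rows downward; lengths in m; the calibration is good to about 2 mm. A picture is of the moment at which its call begins: read the wrist's pose just before it. calibration takes no time and is no camera call; for the wrist camera it gives the pose at the moment of the call.
- hand_in(): hands the job in, once; it reports no verdict.
The state is a dict: "clock": time; "joint_pos": joint angles; "qvel": joint speeds; "tau": joint torques, N m; "tcp_pos": TCP position; "orientation": TCP orientation; "wrist_force": force on the tool from outside, world axes, zero at the start; "ft_torque": the same for the moment, N m; "finger_gap": finger opening in m.
Only numpy, scipy, OpenCV 4.12 (cv2) and the standard library are available. Lean on these libraries where they do the work, as an engineer would, in place of code of your own. Each camera call takes 0.05 s, during which the arm holds its last target.

## Task

Stand the tallest of the three loose gauge blocks fully home in the pocket of the measuring shuttle and swing the clamp lever shut over it, before the shuttle leaves its loading end. Then grip the shuttle's knob and slide the shuttle along its rails towards the probe until its ball detent drops into the notch below the probe, and finish there still gripping the knob, the shuttle at rest in the notch for the reading. Leave the two lower blocks where they are.

Things in the scene. Friction and masses are not known exactly. Their poses are not given: they have to be found in the camera images.
- block_tall: the tallest gauge block: a plain ground steel block, 9 (its x) x 30 (its y) x 20 mm high (its z), standing loose on the worktop left of the shuttle; the origin is the centre of its underside. About 40 g. It is the one to load.
- block_mid: a lower gauge block of the same steel, 9 x 30 x 14 mm high, loose on the worktop near the tall one; origin at the centre of its underside. To be left alone.
- block_low: the lowest gauge block, 9 x 30 x 10 mm high, loose on the worktop near the tall one; origin at the centre of its underside. To be left alone.
- pocket (a point): centre of the floor of the pocket in the shuttle's carriage: 33.2 mm along x (across the rails, away from the knob) by 12 mm along y (along the rails), 6 mm deep, mouth chamfered 1.5 mm, floor 32 mm above the worktop. The block stands in it with its 30 mm side along x, either way round, and rises 14 mm above the plate.
- bed: the shuttle's fixed bed on the worktop, 85 (x) x 340 mm (y, along the rails), its end plates 30 mm high; origin at the centre of its underside. The aluminium carriage plate on its rails is 96 x 80 mm, its top 38 mm above the worktop.
- carriage (a joint): travel of the carriage along the rails, m: 0 at the loading end, growing along the pocket's +y towards the probe, at most 0.22. About 1.5 N of friction; stays where left. The notch lies at 0.13 to 0.18, where the ball point meets the notch point along the rails. The ball draws the carriage in over the last 3 mm; pushing it out of the notch either way takes about 7 N.
- knob: the shuttle's knob: an upright black round post on a tongue at the front of the carriage, 16 mm in diameter, 28 mm high; the origin is the centre of its foot, on the tongue 32 mm above the worktop. It moves with the carriage and can revolve on its own screw. Relative to the pocket point it stands 95 mm towards -x and 25 mm towards -y.
- knob_top (a point): centre of the knob's top, 60 mm above the worktop.
- clamp (a joint): angle of the clamp lever, rad: 0 = shut on its stop (arm along the rails, toe over the front end of the block, 1.5 mm above a block fully home), 1.75 = wide open (arm to the front, away from the pocket). Seen from above, opening is clockwise. Light friction, about 0.5 N at the pin; stays where left.
- clamp_pivot (a point): top of the clamp lever's arm on its vertical hinge axis, 59.5 mm above the worktop; 29 mm towards -x and 24 mm towards +y from the pocket point. The arm is 12 mm wide and 6 mm thick, its underside 53.5 mm above the worktop.
- clamp_pin (a point): centre of the top of the upright black finger pin at the lever's free end, 52 mm from the hinge axis: 10 mm in diameter, standing 20.5 mm above the arm, its top 80 mm above the worktop. Shut, it lies 52 mm towards the pocket's -y from the pivot.
- ball (a point): lowest point of the carriage's spring ball plunger while it rides on the index bar, 18 mm above the worktop at the back of the carriage; 35 mm towards +x of the pocket point and level with it along the rails.
- notch (a point): middle of the 10 mm wide notch across the top of the steel index bar along the back of the bed, 18 mm above the worktop, below the probe's arm; its y axis runs along the rails, as the pocket's. Bar and probe are one fixed piece. The probe's tip is 56 mm above the worktop, 35 mm towards -x of the notch, so a clamped block passes below it; the head is 105 mm high.
Not all that is in view belongs to the job. Leave any purple or yellow look-alike of the block_tall alone.

How it is judged:
On the way, in this order (a step that is already met when the one before it is completed fails the run):
1. the tall block stands fully home in the pocket (horizontal distance between block_tall and pocket below 0.003 m and z of block_tall in the frame of pocket between -0.0015 and 0.0015 m and angle between block_tall's own z axis and vertical below 0.06 rad and angle between the y axis of block_tall and the x axis of pocket, either way round below 0.12 rad), for 0.2 s.
2. the clamp lever is shut over the block (all of step 1 and value of joint clamp below 0.12 rad), for 0.2 s.
3. the shuttle's ball lies in the notch (all of step 2 and y of ball in the frame of notch between -0.002 and 0.002 m), for 0.2 s.
At the end, for the whole second after the job is handed in: The tall block is home in the pocket (3 mm sideways, 1.5 mm in height, upright, long side across the rails), the clamp within 0.12 rad of shut, the ball within 2 mm of the notch's middle along the rails, the carriage at rest, the fingers pressing on the knob with over 2 N (all of step 3 and velocity of joint carriage between -0.01 and 0.01 m/s and contact force between the fingers and knob above 2 N); the arm keeps its last pose, push and grip.
It fails at once if the shuttle leaves its loading end (travel over 0.06 m) with the clamp open (value of joint carriage above 0.06 m and value of joint clamp above 0.3 rad).
It fails at once if a lower block is moved by more than 25 mm (distance of any of block_mid, block_low from where it was at the start of the episode above 0.025 m).
It also fails if it takes over 67 s, if anything falls off the work surface, if the arm or the gripper's body presses on something with over 40 N, if the wrist force passes 120 N, or if a joint passes its speed limit or range.

## Working session

There is one attempt and no reset: what is moved stays moved. The work goes in short steps, Python scripts to look and compute and a tool call to move; the robot and the scene stay as the last step left them, time stands still between calls to the robot, and variables do not carry over. Pictures are saved under pics/ and viewed, and the job is handed in when it is done.

Besides the shell and the picture viewer there is one more tool, called after "Emit:" by a JSON object that holds its "fn" and its "kwargs". jog_arm: Moves the arm, as the interface text tells. Its arguments: {"type":"object","properties":{"plan":{"type":"array","items":{"type":"array","items":{"type":"number"}}},"hand":{"type":"number"},"force":{"type":"number"}},"required":["plan"]}

```bash
mkdir -p pics; python3 - <<'E'
from workcell import *
import cv2,numpy as np
s=get_state();print(s)
for n in ("top","side","wrist"):
    c=calibration(n);print(n,np.round(c["K"],1).tolist(),np.round(c["world_to_cam"],4).tolist())
    im=read_camera(n);np.save(f"{n}0.npy",im);cv2.imwrite(f"pics/{n}0.png",cv2.resize(im[:,:,::-1],(800,600),interpolation=cv2.INTER_CUBIC))
E
```

```text
{'clock': 0.0, 'joint_pos': array([-1.47759785e+00,  3.14084310e-01,  4.49616395e-02,  1.30360500e+00,
       -9.01595475e-06,  1.43120866e+00]), 'qvel': array([ 0.00089615, -0.00138894,  0.00047914,  0.00092911,  0.00015051,
       -0.00139755]), 'tau': array([ 6.06305348e-04, -4.80626249e+01,  2.98534942e+01,  1.94991357e-02,
       -2.04805910e-04,  6.90785669e-06]), 'tcp_pos': array([ 0.1325922 , -0.55896682,  0.23035406]), 'orientation': array([-9.65518617e-04,  9.93233506e-01,  1.16130399e-01,  1.78896436e-05]), 'wrist_force': array([ 0.11412674, -1.12314195,  0.58431963]), 'ft_torque': array([-0.00476353, -0.00455287, -0.00277754]), 'finger_gap': 0.08550603894531812}
top [[470.8, 0.0, 246.5], [0.0, 470.8, 180.4], [0.0, 0.0, 1.0]] [[-0.0227, -0.9997, 0.0021, 0.108], [-0.9872, 0.0221, -0.1582, 0.5626], [0.1581, -0.0056, -0.9874, 1.4021], [0.0, 0.0, 0.0, 1.0]]
side [[350.0, 0.0, 258.7], [0.0, 350.0, 193.7], [0.0, 0.0, 1.0]] [[-0.9977, 0.0658, -0.0178, 0.5273], [0.039, 0.3362, -0.941, 0.0395], [-0.056, -0.9395, -0.338, 1.0108], [0.0, 0.0, 0.0, 1.0]]
wrist [[269.2, 0.0, 259.5], [0.0, 269.2, 193.0], [0.0, 0.0, 1.0]] [[0.23, -0.9732, -0.0009, -0.5757], [-0.9325, -0.2207, 0.2859, -0.0363], [-0.2784, -0.0649, -0.9583, 0.3797], [0.0, 0.0, 0.0, 1.0]]
```

View pics/top0.png

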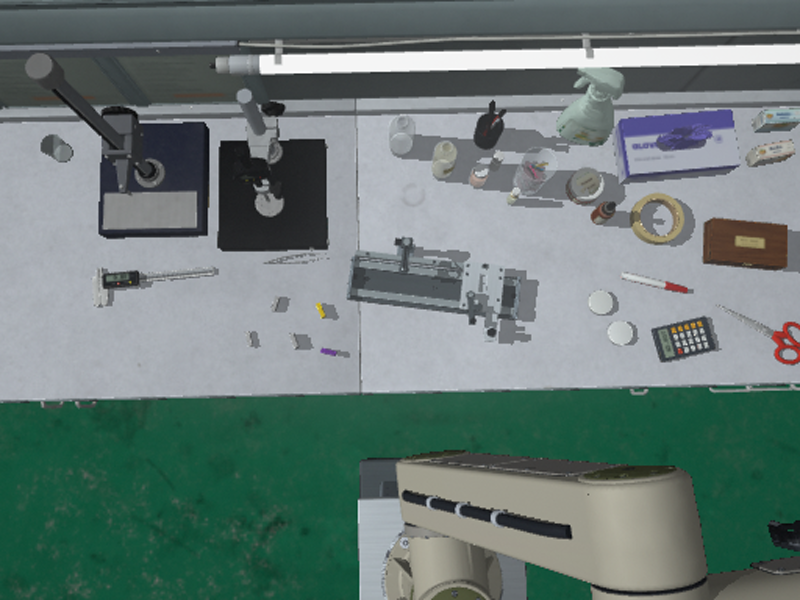

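View pics/side0.png

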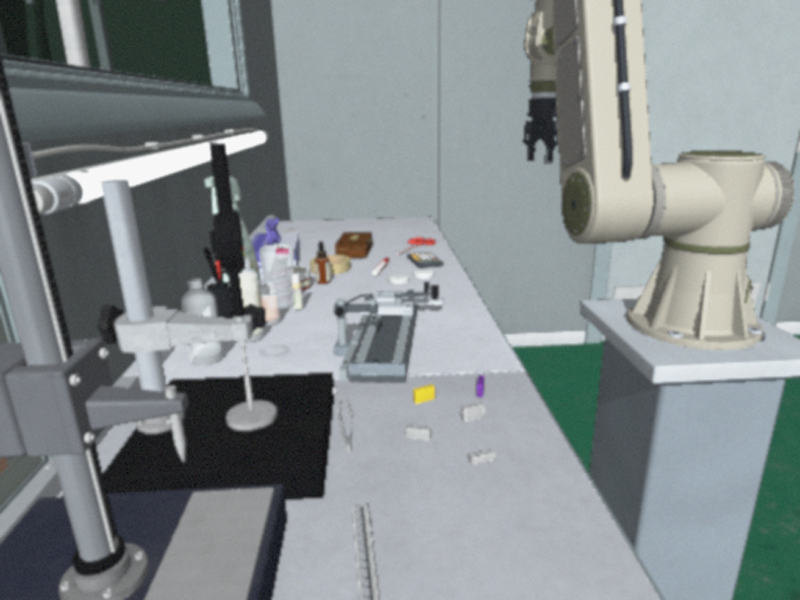

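View pics/wrist0.png

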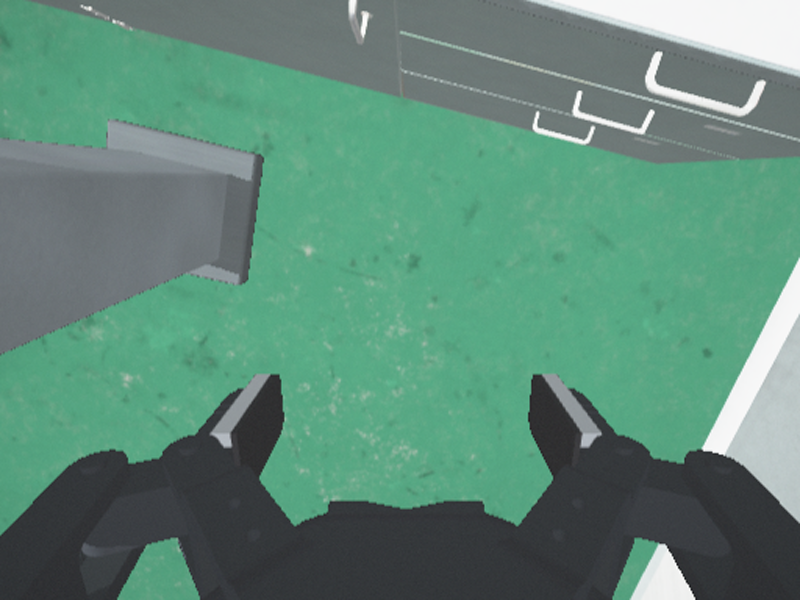

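The top view shows the grey blocks near (280,303), (253,338) and (300,341). The yellow and purple look-alikes are at (321,311) and (328,352). The shuttle's carriage is at (490,295) and its knob is near (491,333). I'll zoom in next.

```bash
cat > h.py <<'E'
from workcell import *
import cv2,numpy as np
def ray(cal,uv):
    K=np.array(cal["K"]);T=np.array(cal["world_to_cam"]);R=T[:3,:3];t=T[:3,3]
    o=-R.T@t;d=R.T@np.linalg.inv(K)@np.array([uv[0],uv[1],1.]);return o,d/np.linalg.norm(d)
def onz(cal,uv,z):
    o,d=ray(cal,uv);return o+d*(z-o[2])/d[2]
def proj(cal,p):
    K=np.array(cal["K"]);T=np.array(cal["world_to_cam"]);q=K@(T[:3,:3]@np.array(p)+T[:3,3]);return q[:2]/q[2]
def crop(im,x0,y0,x1,y1,name,f):
    cv2.imwrite(name,cv2.resize(im[y0:y1,x0:x1,::-1],None,fx=f,fy=f,interpolation=cv2.INTER_CUBIC))
E
python3 - <<'E'
from h import *
im=np.load("top0.npy");crop(im,145,150,345,235,"pics/t0c.png",4)
crop(np.load("side0.npy"),200,175,330,310,"pics/s0c.png",4)
c=calibration("top")
for n,uv,z in [("A",(180,194),.01),("B",(162,217),.01),("C",(191,218),.01),("knob",(314,213),.06),("purple",(210,225),.01),("yellow",(205,199),.01)]:
    print(n,np.round(onz(c,uv,z),3))
E
```

```text
A [0.532 0.304 0.01 ]
B [0.461 0.36  0.01 ]
C [0.456 0.27  0.01 ]
knob [ 0.459 -0.105  0.06 ]
purple [0.433 0.212 0.01 ]
yellow [0.515 0.226 0.01 ]
```

View pics/t0c.png

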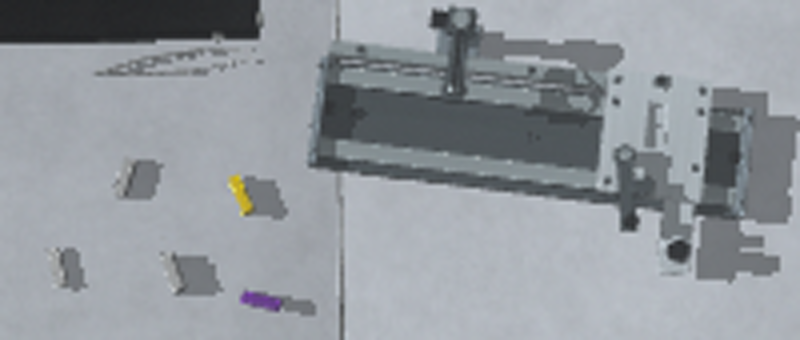

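View pics/s0c.png

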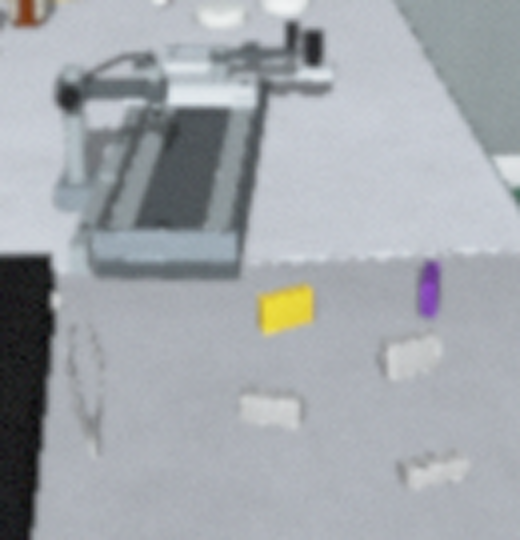

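Block C at about (0.456, 0.27) is the tallest: it has the longest shadow and the greatest height in the side view. The clamp stands open to the front. I'll get the wrist camera geometry and plan the close-up looks.

```bash
python3 - <<'E'
import workcell
from h import *
print([n for n in dir(workcell) if not n.startswith('_')], getattr(workcell,'hold_point_z',None))
from scipy.spatial.transform import Rotation as Ro
s=get_state();q=s['orientation'];R=Ro.from_quat([q[1],q[2],q[3],q[0]]).as_matrix()
c=calibration("wrist");T=np.array(c["world_to_cam"]);o=-T[:3,:3].T@T[:3,3]
print("cam in tool",R.T@(o-s['tcp_pos']),"axis in tool",R.T@T[2,:3], "tool x,y",R[:,0],R[:,1])
# ground point at image centre when camera at z
E
```

```text
['MotionError', 'calibration', 'get_state', 'hand_in', 'hold_point_z', 'read_camera'] 0.0187
cam in tool [ 0.07331188  0.00135545 -0.14319666] axis in tool [-2.86124472e-01  5.32831104e-04  9.58192310e-01] tool x,y [9.73027523e-01 2.30688985e-01 1.78803356e-04] [ 0.23068901 -0.97302653 -0.00139843]
```

Emit:
{"fn": "jog_arm", "kwargs": {"plan": [[0.02, 0.026, 0, 0, 0, 0], [0.03, 0.037, 0, 0, 0, 0], [0.03, 0.037, 0, 0, 0, 0], [0.03, 0.037, 0, 0, 0, 0], [0.03, 0.037, 0, 0, 0, 0], [0.03, 0.037, 0, 0, 0, 0], [0.03, 0.037, 0, 0, 0, 0], [0.03, 0.037, 0, 0, 0, 0], [0.03, 0.037, 0, 0, 0, 0], [0.03, 0.037, 0, 0, 0, 0]], "hand": 1}}

```text
clock: 1.15
tcp_pos: [0.4234, -0.1988, 0.2313]
orientation: [0.0, 0.993, 0.116, 0.0]
wrist_force: [0.6, -1.1, 0.8]
finger_gap: 0.0854
```

Emit:
{"fn": "jog_arm", "kwargs": {"plan": [[0.03, 0.037, -0.01, 0, 0, 0], [0.03, 0.037, -0.01, 0, 0, 0], [0.01, 0.025, -0.01, 0, 0, 0], [0, 0, 0, 0, 0, 0], [0, 0, 0, 0, 0, 0], [0, 0, 0, 0, 0, 0], [0, 0, 0, 0, 0, 0], [0, 0, 0, 0, 0, 0], [0, 0, 0, 0, 0, 0], [0, 0, 0, 0, 0, 0]]}}

```text
clock: 2.15
tcp_pos: [0.4926, -0.102, 0.2015]
orientation: [0.0, 0.993, 0.116, 0.0]
wrist_force: [-0.0, 0.3, 0.5]
finger_gap: 0.0854
```

```bash
cat > look.py <<'E'
from h import *
import sys,pickle
n=sys.argv[1]
s=get_state();c=calibration("wrist");im=read_camera("wrist")
pickle.dump((s,c,im),open(n+".pkl","wb"))
cv2.imwrite(f"pics/{n}.png",cv2.resize(im[:,:,::-1],(800,600),interpolation=cv2.INTER_CUBIC))
print(s['clock'],s['tcp_pos'],s['orientation'],s['joint_pos'],np.abs(s['qvel']).max())
E
python3 look.py w1
```

```text
2.15 [ 0.49255178 -0.10204335  0.20150947] [1.32740038e-04 9.93288928e-01 1.15659265e-01 1.47128410e-04] [-3.63943127e-01  1.85474550e-01 -1.95372393e-01  1.18956580e+00
 -9.96508095e-05  2.54581212e+00] 0.006902596380287472
```

View pics/w1.png

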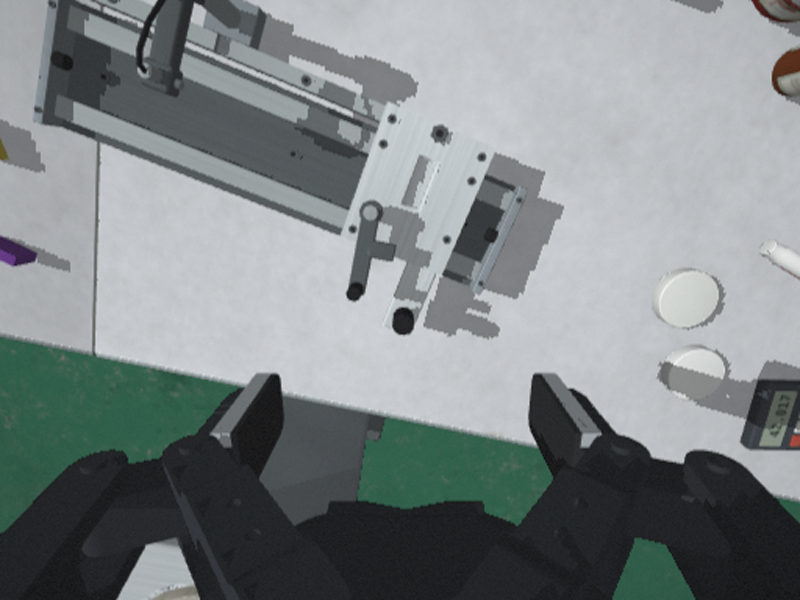

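The wrist view shows the knob at (403,320), the clamp pin at (355,292), the pivot at (371,211) and the pocket slot near (418,180). Zooming for accuracy.

```bash
python3 - <<'E'
import pickle
from h import *
s,c,im=pickle.load(open("w1.pkl","rb"))
crop(im,215,55,345,220,"pics/w1c.png",3.6*1)
E
```

```text
(no output)
```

View pics/w1c.png

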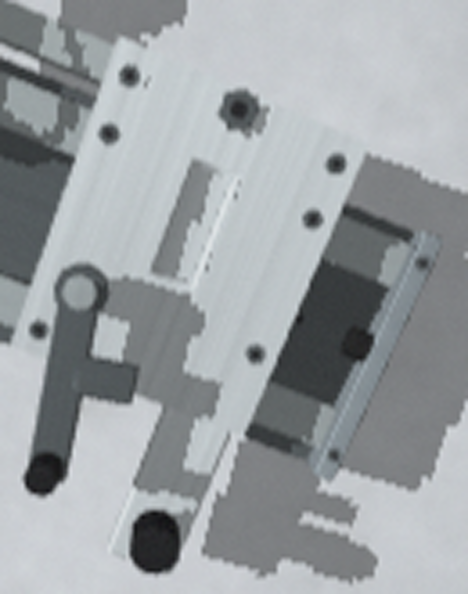

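```bash
python3 - <<'E'
import pickle
from h import *
s,c,im=pickle.load(open("w1.pkl","rb"))
P=lambda x,y,z:onz(c,((x+.5)/3.6-.5+215,(y+.5)/3.6-.5+55),z)
piv=P(81,289,.0595);pin=P(44,470,.08);knob=P(155,530,.06)
sl=[P(*p,.038) for p in [(197,160),(238,178),(193,287),(155,272)]]
pc=np.mean(sl,0)
print("piv",piv,"pin",pin,"knob",knob,"pocket",pc)
print("slot edges",[np.round((sl[i]-sl[(i+1)%4])*1000,1) for i in range(4)])
a=P(118,38,.038);b=P(366,154,.038);print("plate back edge",(a-b)*1000, np.degrees(np.arctan2(*(a-b)[:2])))
# yaw theta: pocket x axis=(cos t, sin t)
# fit theta and pocket from piv, knob, pc
from scipy.optimize import least_squares
def R(t):return np.array([[np.cos(t),-np.sin(t)],[np.sin(t),np.cos(t)]])
def f(v):
    r=R(v[2]);o=v[:2]
    return 1000*np.concatenate([o+r@[-.029,.024]-piv[:2],o+r@[-.095,-.025]-knob[:2],o-pc[:2]])
r=least_squares(f,[*pc[:2],-.12]);print(r.x,np.degrees(r.x[2]),np.round(r.fun,1))
d=R(r.x[2]).T@(pin[:2]-piv[:2]);print("pin rel",d,np.linalg.norm(d),"clamp angle",np.degrees(np.arctan2(-d[0],-d[1])))
# screws
ct=calibration("top")
p1,p2=[onz(ct,((x+.5)/4-.5+145,(y+.5)/4-.5+150),.03) for x,y in [(312,165),(740,216)]]
print("rail dir top",np.degrees(np.arctan2(-(p1-p2)[0],(p1-p2)[1])))
print("knob top cam",onz(ct,((679.5)/4-.5+145,(249.5)/4-.5+150),.06))
print("piv top cam",onz(ct,((626.5)/4-.5+145,(154.5)/4-.5+150),.0595))
E
```

```text
piv [ 0.53734915 -0.06928197  0.0595    ] pin [ 0.48778651 -0.07067262  0.08      ] knob [ 0.47101487 -0.10669372  0.06      ] pocket [ 0.56199376 -0.09800416  0.038     ]
slot edges [array([ 2.1, 13.2,  0. ]), array([34.3, -5.5,  0. ]), array([ -1.7, -12.5,   0. ]), array([-34.7,   4.8,   0. ])]
plate back edge [13.94550917 78.9792713   0.        ] 10.01360151417671
[ 0.56437797 -0.09712914 -0.14890873] -8.53184159350015 [ 1.9  0.2 -4.3 -1.1  2.4  0.9]
pin rel [-0.04880784 -0.00872832] 0.04958214529492403 clamp angle 79.86095679010265
rail dir top -8.135245289332673
knob top cam [ 0.4620916  -0.10646142  0.06      ]
piv top cam [ 0.53518205 -0.06962089  0.0595    ]
```

Emit:
{"fn": "jog_arm", "kwargs": {"plan": [[0.001, 0.019, 0, 0, 0, 8.5], [0.001, 0.019, 0, 0, 0, 8.5], [0.001, 0.019, 0, 0, 0, 8.5], [0.001, 0.019, 0, 0, 0, 8.5], [0.001, 0.019, 0, 0, 0, 8.5], [0.001, 0.019, 0, 0, 0, 8.5], [0.001, 0.019, 0, 0, 0, 8.5], [0.001, 0.019, 0, 0, 0, 8.5], [0.001, 0.019, 0, 0, 0, 8.5], [0.001, 0.019, 0, 0, 0, 8.5]]}}

```text
clock: 3.2
tcp_pos: [0.5026, 0.0892, 0.2014]
orientation: [0.0, 0.652, 0.759, 0.0]
wrist_force: [0.3, -0.0, 0.6]
finger_gap: 0.0855
```

Emit:
{"fn": "jog_arm", "kwargs": {"plan": [[0.001, 0.019, -0.005, 0, 0, 8.5], [0.001, 0.019, -0.005, 0, 0, 8.5], [0.001, 0.019, -0.005, 0, 0, 8.5], [0.001, 0.019, -0.005, 0, 0, 8.5], [0.001, 0.019, -0.005, 0, 0, 8.5], [0.001, 0.019, -0.005, 0, 0, 8.5], [0.001, 0.019, -0.005, 0, 0, 8.5], [0.001, 0.019, -0.005, 0, 0, 8.5], [0.001, 0.019, 0, 0, 0, 8.5], [0.001, 0.019, 0, 0, 0, 8.5]]}}

```text
clock: 4.2
tcp_pos: [0.5125, 0.2792, 0.161]
orientation: [-0.0, -0.032, 0.999, -0.0]
wrist_force: [-0.4, 0.8, 0.1]
finger_gap: 0.0854
```

Emit:
{"fn": "jog_arm", "kwargs": {"plan": [[0, 0, 0, 0, 0, 7.5], [0, 0, 0, 0, 0, 7.5], [0, 0, 0, 0, 0, 0], [0, 0, 0, 0, 0, 0], [0, 0, 0, 0, 0, 0], [0, 0, 0, 0, 0, 0], [0, 0, 0, 0, 0, 0], [0, 0, 0, 0, 0, 0], [0, 0, 0, 0, 0, 0], [0, 0, 0, 0, 0, 0]]}}

```text
clock: 5.2
tcp_pos: [0.5126, 0.2785, 0.1613]
orientation: [-0.0, -0.159, 0.987, 0.0]
wrist_force: [-0.2, 0.2, 0.1]
finger_gap: 0.0855
```

```bash
python3 look.py w2
```

```text
5.2 [0.51264507 0.27845439 0.16133628] [-1.03183210e-05 -1.59289748e-01  9.87231874e-01  4.64700787e-05] [ 3.59972932e-01  3.57591314e-01 -6.40597127e-02  1.14914706e+00
  9.51874130e-05  4.00305854e-02] 0.0017212015885460681
```

View pics/w2.png

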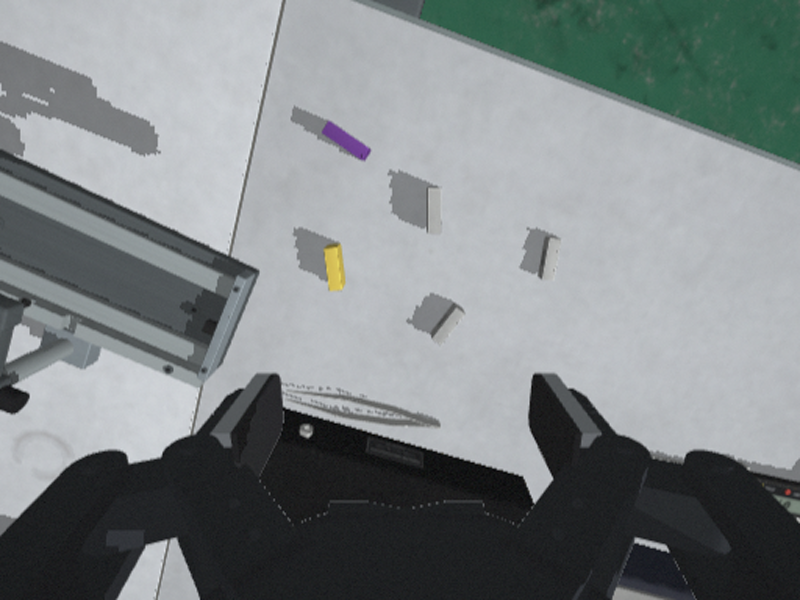

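The tall block is at (433,210) and has the largest shadow. Yellow is at (335,265), with the other two at (550,258) and (448,322). I'll measure the block's top face.

```bash
python3 - <<'E'
import pickle
from h import *
s,c,im=pickle.load(open("w2.pkl","rb"))
crop(im,240,100,370,225,"pics/w2c.png",6)
g=cv2.cvtColor(im,cv2.COLOR_RGB2GRAY).astype(int)
np.set_printoptions(linewidth=250)
print(g[114:154:2,266:290])
E
```

```text
[[130 130 159 161 190 188 189 189 189 186 187 185 185 182 186 186 187 188 188 189 190 188 190 188]
 [129 129 130 130 129 130 132 162 163 187 186 187 186 187 188 186 187 188 188 187 187 188 189 188]
 [129 127 130 130 129 131 131 131 130 128 130 161 160 163 187 188 188 188 189 189 188 188 187 187]
 [130 130 130 129 130 129 130  98 155 153 153 149 148 152 156 176 179 191 191 189 188 188 187 188]
 [130 128 130 128 128 130 128  89 180 170 173 177 175 175 177 181 196 192 190 189 188 188 187 187]
 [130 127 127 128 128 128 125  88 178 172 172 174 175 174 175 177 195 190 188 189 189 190 190 189]
 [129 128 128 127 129 127 125  89 179 172 173 174 174 176 175 179 195 187 188 189 189 190 190 189]
 [130 131 130 132 131 131 129  87 183 174 175 174 174 176 176 176 193 188 188 189 188 189 190 188]
 [130 130 129 130 129 130 128  86 180 173 174 175 174 176 175 178 192 189 189 188 189 187 189 189]
 [130 130 131 130 128 130 128  84 178 172 174 175 175 173 173 180 192 186 187 187 188 188 187 187]
 [129 130 128 130 127 130 127  88 174 171 172 174 175 174 174 177 193 186 186 186 189 189 188 189]
 [126 126 1
[... 180 characters left out ...]
8 189]
 [127 126 126 127 127 128 126  88 174 166 171 170 173 177 175 175 184 192 189 191 191 190 189 190]
 [128 128 127 128 127 128 127  86 176 171 171 173 174 175 172 176 159 189 188 188 189 191 193 192]
 [162 129 130 130 130 130 129  87 177 170 173 172 176 175 172 175 176 188 188 188 188 191 192 193]
 [186 187 188 165 165 170 185  87 177 170 172 173 174 176 175 175 176 188 189 188 187 188 191 193]
 [189 189 189 188 189 191 187 126 174 167 169 172 175 176 176 174 176 189 187 189 189 189 190 190]
 [188 190 189 189 187 188 188 189 187 187 182 183 184 183 183 184 191 190 189 189 186 188 189 189]
 [186 188 189 189 189 189 189 189 188 187 188 188 190 188 189 191 189 188 188 189 190 189 190 188]]
```

View pics/w2c.png

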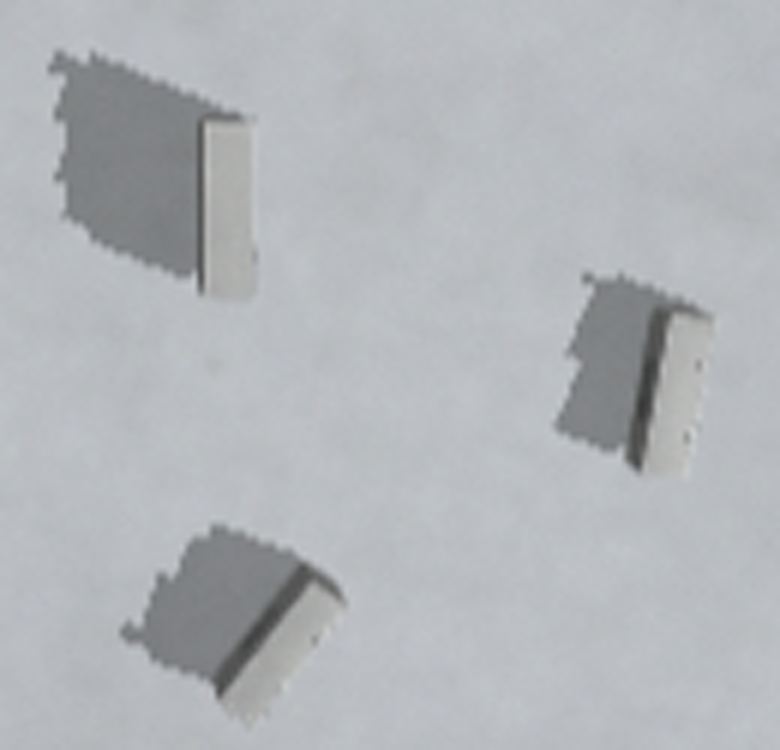

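```bash
python3 - <<'E'
import pickle
from h import *
from scipy.spatial.transform import Rotation as Ro
s,c,im=pickle.load(open("w2.pkl","rb"))
q=[onz(c,p,.02) for p in [(273.6,119.6),(282.2,119.6),(282.2,149.3),(273.4,149.3)]]
for i in range(4):print(np.round((q[i]-q[(i+1)%4])*1000,1),np.linalg.norm(q[i]-q[(i+1)%4])*1000)
ctr=np.mean(q,0);print("ctr",ctr)
l=(q[0]+q[1]-q[2]-q[3])/2;print("long axis deg",np.degrees(np.arctan2(-l[1],-l[0])))
o=s['orientation'];R=Ro.from_quat([o[1],o[2],o[3],o[0]]).as_matrix();print("tool x deg",np.degrees(np.arctan2(-R[1,0],-R[0,0])))
print("delta",(ctr-s['tcp_pos'])*1000)
E
```

```text
[ 2.8 -8.3  0. ] 8.772866833552424
[-28.4 -10.2   0. ] 30.170671197398672
[-2.9  8.8  0. ] 9.259688841973494
[28.6  9.7  0. ] 30.16347696969756
ctr [0.45918178 0.27913165 0.02      ]
long axis deg 19.21302245583919
tool x deg 18.331346141883174
delta [ -53.46329636    0.67725662 -141.33628448]
```

Emit:
{"fn": "jog_arm", "kwargs": {"plan": [[-0.013, 0, -0.01, 0, 0, 0.5], [-0.013, 0, -0.01, 0, 0, 0.5], [-0.013, 0, -0.01, 0, 0, 0], [-0.0145, 0.0007, -0.01, 0, 0, 0], [0, 0, -0.02, 0, 0, 0], [0, 0, -0.02, 0, 0, 0], [0, 0, -0.02, 0, 0, 0], [0, 0, -0.01, 0, 0, 0], [0, 0, 0, 0, 0, 0], [0, 0, 0, 0, 0, 0]], "hand": 0.5}}

```text
clock: 6.25
tcp_pos: [0.4595, 0.2793, 0.0518]
orientation: [0.0, -0.168, 0.986, 0.0]
wrist_force: [-0.1, 0.1, -0.1]
finger_gap: 0.0428
```

```bash
python3 look.py w3
```

```text
6.25 [0.45945863 0.27930462 0.05177468] [ 1.65444339e-04 -1.67959630e-01  9.85793856e-01  9.76127288e-05] [ 3.96804121e-01  3.64787237e-01 -3.46213351e-01  8.59429281e-01
  1.15366079e-04  5.92850766e-02] 0.015981439518063415
```

View pics/w3.png

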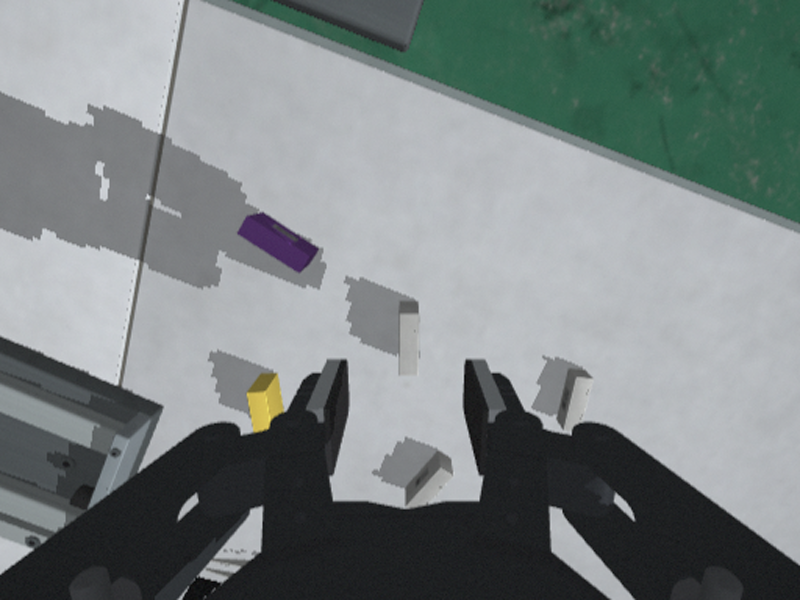

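```bash
python3 - <<'E'
import pickle
from h import *
s,c,im=pickle.load(open("w3.pkl","rb"))
t=s['tcp_pos'];print(proj(c,[t[0],t[1],.02])*800/512)
k=512/800
for p in [(399,314),(419,314),(417,375),(400,375)]:print(onz(c,np.array(p)*k,.02))
print(np.mean([onz(c,np.array(p)*k,.02) for p in [(399,314),(419,314),(417,375),(400,375)]],0)-t)
E
```

```text
[408.92647006 344.95404003]
[0.44711784 0.27033863 0.02      ]
[0.44422044 0.27860882 0.02      ]
[0.47222321 0.28773116 0.02      ]
[0.47479981 0.28037928 0.02      ]
[ 1.31695956e-04 -4.01432937e-05 -3.17746772e-02]
```

Centred within 0.2 mm. I'll descend to tip height 8.5 mm and grip.

Emit:
{"fn": "jog_arm", "kwargs": {"plan": [[0, 0, -0.01, 0, 0, 0], [0, 0, -0.012, 0, 0, 0], [0, 0, -0.012, 0, 0, 0], [0, 0, -0.009, 0, 0, 0], [0, 0, 0, 0, 0, 0], [0, 0, 0, 0, 0, 0], [0, 0, 0, 0, 0, 0], [0, 0, 0, 0, 0, 0], [0, 0, 0, 0, 0, 0], [0, 0, 0, 0, 0, 0]]}}

```text
clock: 7.3
tcp_pos: [0.4594, 0.2793, 0.0086]
orientation: [0.0, -0.168, 0.986, 0.0]
wrist_force: [0.0, -0.2, -0.4]
finger_gap: 0.0428
```

Emit:
{"fn": "jog_arm", "kwargs": {"plan": [[0, 0, 0, 0, 0, 0], [0, 0, 0, 0, 0, 0], [0, 0, 0, 0, 0, 0], [0, 0, 0, 0, 0, 0], [0, 0, 0, 0, 0, 0], [0, 0, 0, 0, 0, 0], [0, 0, 0, 0, 0, 0], [0, 0, 0, 0, 0, 0], [0, 0, 0, 0, 0, 0], [0, 0, 0, 0, 0, 0]], "hand": 0, "force": 40}}

```text
clock: 8.3
tcp_pos: [0.4592, 0.2792, 0.0085]
orientation: [0.0, -0.168, 0.986, 0.0]
wrist_force: [-0.7, -0.1, 3.7]
finger_gap: 0.0072
```

Emit:
{"fn": "jog_arm", "kwargs": {"plan": [[0, 0, 0.01, 0, 0, 0], [0, 0, 0.03, 0, 0, 0], [0, 0, 0.04, 0, 0, 0], [0, 0, 0.04, 0, 0, 0], [0.005, -0.02, 0.03, 0, 0, 0], [0.01, -0.035, 0, 0, 0, -4], [0.01, -0.035, 0, 0, 0, -4], [0.01, -0.035, 0, 0, 0, -4], [0.01, -0.035, 0, 0, 0, -4], [0.01, -0.035, 0, 0, 0, -4]]}}

```text
clock: 9.3
tcp_pos: [0.5141, 0.0828, 0.1587]
orientation: [-0.0, 0.007, 1.0, 0.0]
wrist_force: [0.6, -0.3, 0.5]
finger_gap: 0.0076
```

Emit:
{"fn": "jog_arm", "kwargs": {"plan": [[0.01, -0.035, 0, 0, 0, -4], [0.01, -0.035, 0, 0, 0, -4], [0.01, -0.035, 0, 0, 0, 0], [0.01, -0.035, 0, 0, 0, 0], [0.012, -0.03, 0, 0, 0, 0], [0.007, -0.012, -0.02, 0, 0, 0], [0, 0, -0.02, 0, 0, 0], [0, 0, 0, 0, 0, 0], [0, 0, 0, 0, 0, 0], [0, 0, 0, 0, 0, 0]]}}

```text
clock: 10.3
tcp_pos: [0.5736, -0.0976, 0.1195]
orientation: [0.001, 0.075, 0.997, -0.0]
wrist_force: [0.6, 0.6, -0.6]
finger_gap: 0.008
```

```bash
python3 look.py w4
```

```text
10.3 [ 0.57357864 -0.09756637  0.11953933] [ 6.40570005e-04  7.52167921e-02  9.97166995e-01 -8.38586060e-05] [-3.06493476e-01  3.80172483e-01 -1.37788674e-01  1.05154969e+00
  1.30320312e-04 -1.55917567e-01] 0.006877602905440012
```

View pics/w4.png

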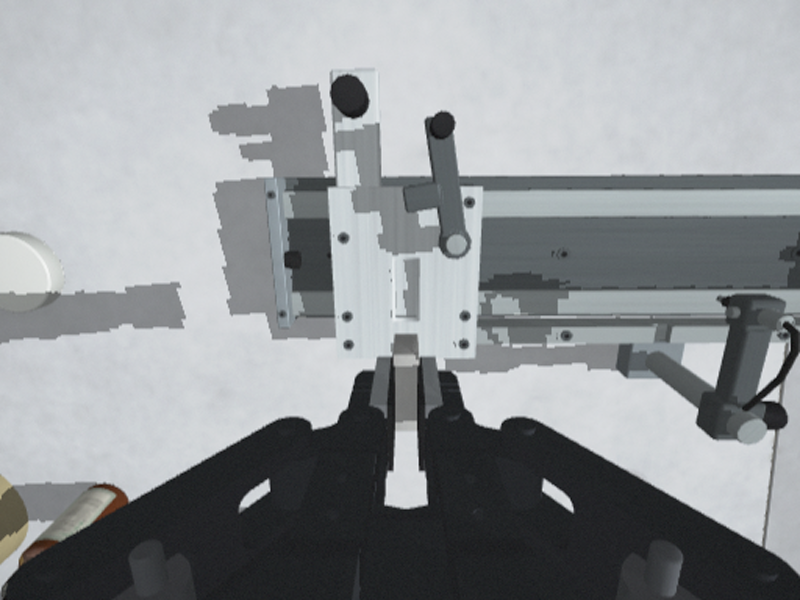

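The block is held straight between the fingers at (405,385). The slot is at (407,285) and the rails run horizontally in the picture, so the yaw is nearly right. I'll measure it.

```bash
python3 - <<'E'
import pickle
from h import *
s,c,im=pickle.load(open("w4.pkl","rb"))
crop(im,205,110,315,290,"pics/w4c.png",5)
im2=cv2.imread("pics/w4c.png");cv2.imwrite("pics/w4c.png",im2[:,:]) ;print(im2.shape)
crop(im,205,150,315,235,"pics/w4d.png",7)
E
```

```text
(900, 550, 3)
```

View pics/w4d.png

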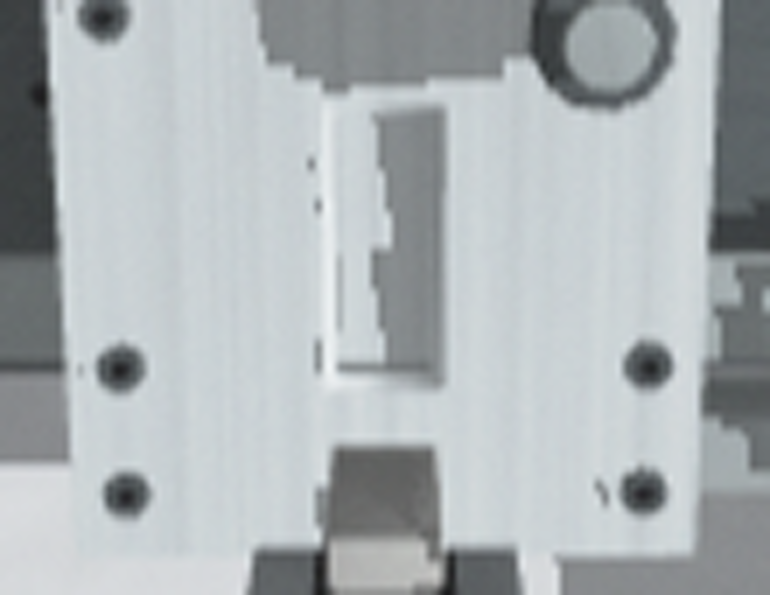

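```bash
python3 - <<'E'
import pickle
from h import *
from scipy.spatial.transform import Rotation as Ro
s,c,im=pickle.load(open("w4.pkl","rb"))
P=lambda x,y,z:onz(c,((x+.5)/7-.5+205,(y+.5)/7-.5+150),z)
t=s['tcp_pos'];o=s['orientation'];R=Ro.from_quat([o[1],o[2],o[3],o[0]]).as_matrix()
print("tool -x deg",np.degrees(np.arctan2(-R[1,0],-R[0,0])))
q=[P(*p,.038) for p in [(324,103),(446,105),(446,387),(322,386)]]
for i in range(4):print(np.round((q[i]-q[(i+1)%4])*1000,1),round(np.linalg.norm(q[i]-q[(i+1)%4])*1000,1))
pc=np.mean(q,0);print("pocket",pc)
for a,b in [((120,368),(648,365)),((127,495),(643,492)),((103,15),(610,43))]:
    d=P(*b,.038)-P(*a,.038);print("rail",np.degrees(np.arctan2(-d[0],d[1])),np.linalg.norm(d))
a,b=(120,368),(127,495);
for side in (((103,15),(120,368)),):
    d=P(*side[0],.038)-P(*side[1],.038);print("x ax",np.degrees(np.arctan2(-d[1],-d[0])))
print("piv",P(608,43,.0595))
zb=t[2]-.0085
b1,b2=P(333,448,zb),P(436,448,zb);t1,t2=P(326,540,zb+.02),P(443,540,zb+.02)
print("block front bottom",b1,b2,"top",t1,t2)
f=lambda p:R.T@(p-t)*1000
print("in tool",f(b1),f(b2),f(t1),f(t2)," pocket in tool",f(pc))
E
```

```text
tool -x deg -8.627356712852404
[ -2.5 -14.5   0. ] 14.7
[-35.7   5.1   0. ] 36.0
[ 2.5 15.4  0. ] 15.6
[35.6 -6.   0. ] 36.1
pocket [ 0.56174619 -0.09703712  0.038     ]
rail -8.30992623935488 0.06640787615407794
rail -8.291736730902786 0.06625703536041412
rail -11.823488904061628 0.060549906205829424
x ax -8.36709815810078
piv [ 0.53693868 -0.06881198  0.0595    ]
block front bottom [ 0.55920341 -0.10109398  0.11103933] [ 0.56053595 -0.09233625  0.11103933] top [ 0.55893025 -0.10104764  0.13103933] [ 0.56026395 -0.09228011  0.13103933]
in tool [13.69436585 -5.6434845   8.48273963] [13.69062779  3.21504691  8.48211657] [ 13.94558596  -5.64005577 -11.51760141] [ 13.94216979   3.22832925 -11.51822559]  pocket in tool [11.88314255 -1.24591092 81.52415223]
```

Emit:
{"fn": "jog_arm", "kwargs": {"plan": [[-0.004, 0.0005, 0, 0, 0, 0.25], [-0.005, 0.0008, -0.01, 0, 0, 0], [-0.004, 0.0008, -0.01, 0, 0, 0], [0, 0, -0.01, 0, 0, 0], [0, 0, -0.01, 0, 0, 0], [0, 0, -0.01, 0, 0, 0], [0, 0, 0, 0, 0, 0], [0, 0, 0, 0, 0, 0], [0, 0, 0, 0, 0, 0], [0, 0, 0, 0, 0, 0]]}}

```text
clock: 11.35
tcp_pos: [0.5607, -0.0959, 0.0689]
orientation: [0.001, 0.073, 0.997, -0.0]
wrist_force: [0.5, -0.7, -0.6]
finger_gap: 0.0076
```

```bash
python3 look.py w5; python3 - <<'E'
import pickle
from h import *
s,c,im=pickle.load(open("w5.pkl","rb"))
crop(im,205,170,315,255,"pics/w5d.png",7)
E
```

```text
11.35 [ 0.56070999 -0.09591029  0.06888987] [ 5.87498768e-04  7.33593306e-02  9.97305397e-01 -9.17677756e-05] [-3.10565447e-01  3.99624554e-01 -2.43977228e-01  9.26009315e-01
  9.76357486e-05 -1.63714785e-01] 0.0016166841713816712
```

View pics/w5d.png

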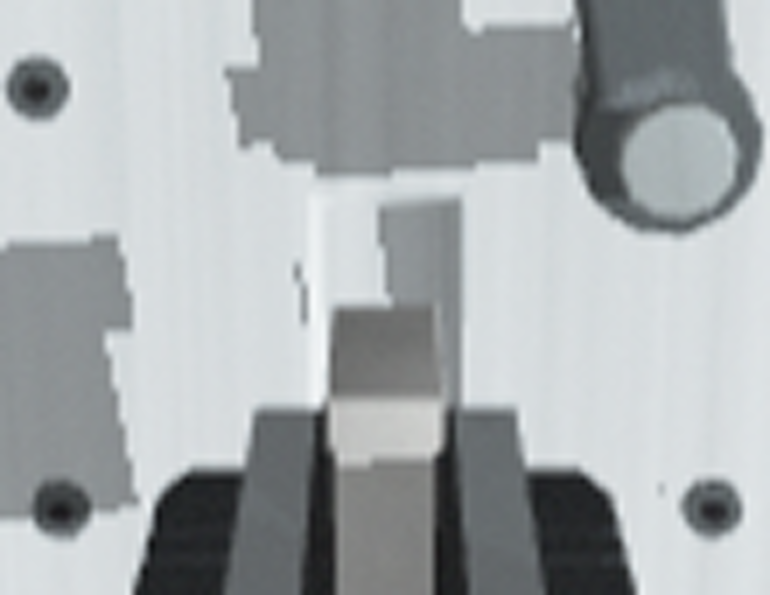

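```bash
python3 - <<'E'
import pickle
from h import *
from scipy.spatial.transform import Rotation as Ro
s,c,im=pickle.load(open("w5.pkl","rb"))
P=lambda x,y,z:onz(c,((x+.5)/7-.5+205,(y+.5)/7-.5+170),z)
t=s['tcp_pos'];o=s['orientation'];R=Ro.from_quat([o[1],o[2],o[3],o[0]]).as_matrix()
f=lambda p:np.round(R.T@(p-t)*1000,2)
for n,p in dict(Lt=(309,194),Rt=(463,197),Lb=(310,380),Rb=(464,380)).items(): print(n,f(P(*p,.038)))
zb=t[2]-.0085
for n,p,z in [("b1",(333,307),zb),("b2",(434,307),zb),("t1",(328,398),zb+.02),("t2",(443,398),zb+.02)]: print(n,f(P(*p,z)))
d=P(711,506,.038)-P(61,506,.038);print("rail",np.degrees(np.arctan2(-d[0],d[1])),np.linalg.norm(d),"tool -x",np.degrees(np.arctan2(-R[1,0],-R[0,0])))
E
```

```text
Lt [16.93 -8.54 30.87]
Rt [16.62  6.39 30.87]
Lb [-2.56 -8.68 30.89]
Rb [-2.57  6.7  30.89]
b1 [13.84 -5.64  8.48]
b2 [13.84  3.04  8.48]
t1 [ 14.16  -5.49 -11.52]
t2 [ 14.16   3.22 -11.52]
rail -8.43385379045057 0.06629547267382079 tool -x -8.413916516487586
```

Emit:
{"fn": "jog_arm", "kwargs": {"plan": [[0.0002, 0.0002, -0.006, 0, 0, 0], [0, 0, -0.006, 0, 0, 0], [0, 0, -0.004, 0, 0, 0], [0, 0, -0.003, 0, 0, 0], [0, 0, -0.003, 0, 0, 0], [0, 0, -0.003, 0, 0, 0], [0, 0, -0.002, 0, 0, 0], [0, 0, -0.0009, 0, 0, 0], [0, 0, 0, 0, 0, 0], [0, 0, 0, 0, 0, 0]]}}

```text
clock: 12.4
tcp_pos: [0.5605, -0.0955, 0.0405]
orientation: [0.0, 0.073, 0.997, 0.0]
wrist_force: [0.2, -0.8, -1.0]
finger_gap: 0.0077
```

```bash
python3 look.py w6
```

```text
12.4 [ 0.56049629 -0.09554781  0.04053426] [1.89523088e-04 7.33313176e-02 9.97307616e-01 3.68741814e-05] [-3.10101889e-01  4.28132041e-01 -2.78717775e-01  8.63595328e-01
  1.60578471e-04 -1.63307458e-01] 0.0012966898893425921
```

View pics/w6.png

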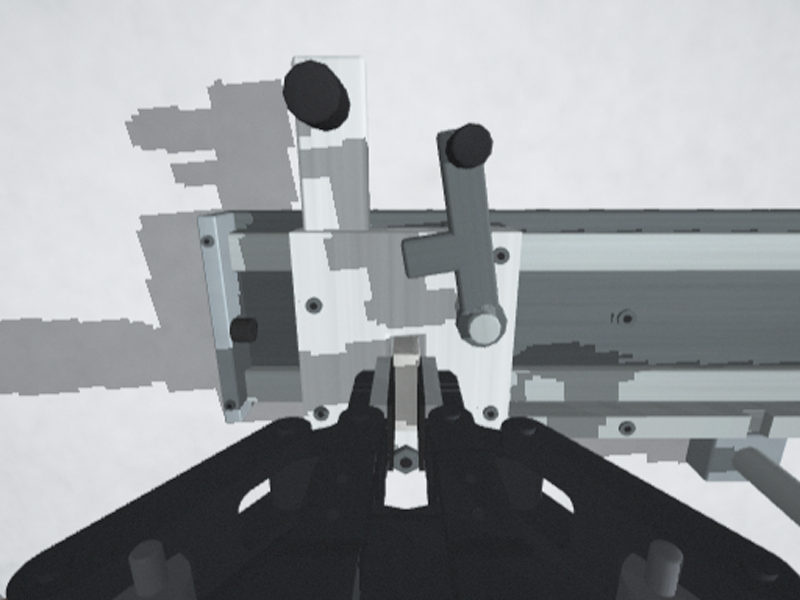

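The block went into the slot with no resisting force. Releasing and backing up.

Emit:
{"fn": "jog_arm", "kwargs": {"plan": [[0, 0, 0, 0, 0, 0], [0, 0, 0, 0, 0, 0], [0, 0, 0, 0, 0, 0], [0, 0, 0, 0, 0, 0], [0, 0, 0, 0, 0, 0], [0, 0, 0.005, 0, 0, 0], [0, 0, 0.015, 0, 0, 0], [0, 0, 0.03, 0, 0, 0], [0, 0, 0.03, 0, 0, 0], [0, 0, 0, 0, 0, 0]], "hand": 0.3}}

```text
clock: 13.45
tcp_pos: [0.5633, -0.0964, 0.1252]
orientation: [0.004, 0.073, 0.997, -0.001]
wrist_force: [1.0, -0.9, -0.4]
finger_gap: 0.0259
```

```bash
python3 look.py w7
```

```text
13.45 [ 0.56328334 -0.09643187  0.12524788] [ 3.92501441e-03  7.33051363e-02  9.97301440e-01 -8.88550651e-04] [-3.10061561e-01  3.52057985e-01 -1.64660998e-01  1.04602945e+00
  1.13167925e-04 -1.63318019e-01] 0.06303270717815113
```

View pics/w7.png

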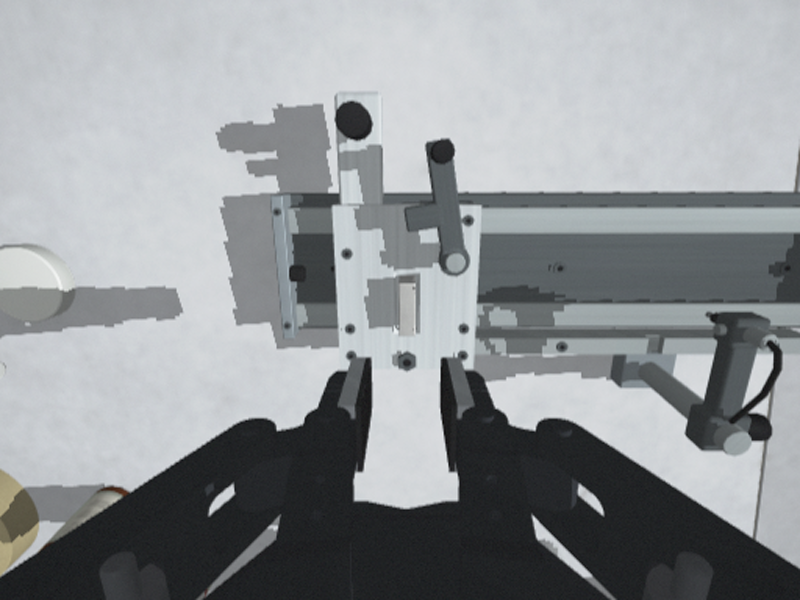

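```bash
python3 look.py w8; python3 - <<'E'
import pickle
from h import *
s,c,im=pickle.load(open("w8.pkl","rb"))
crop(im,205,55,315,240,"pics/w8c.png",7)
i=cv2.imread("pics/w8c.png");cv2.imwrite("pics/w8a.png",i[:560]);cv2.imwrite("pics/w8b.png",i[700:1295]);
E
```

```text
13.5 [ 0.56221068 -0.09610073  0.12315301] [ 2.60564149e-03  7.33337147e-02  9.97303890e-01 -5.71952034e-04] [-3.10080960e-01  3.53694894e-01 -1.67705237e-01  1.04406197e+00
  1.09914669e-04 -1.63280937e-01] 0.05558852876494898
```

View pics/w8a.png

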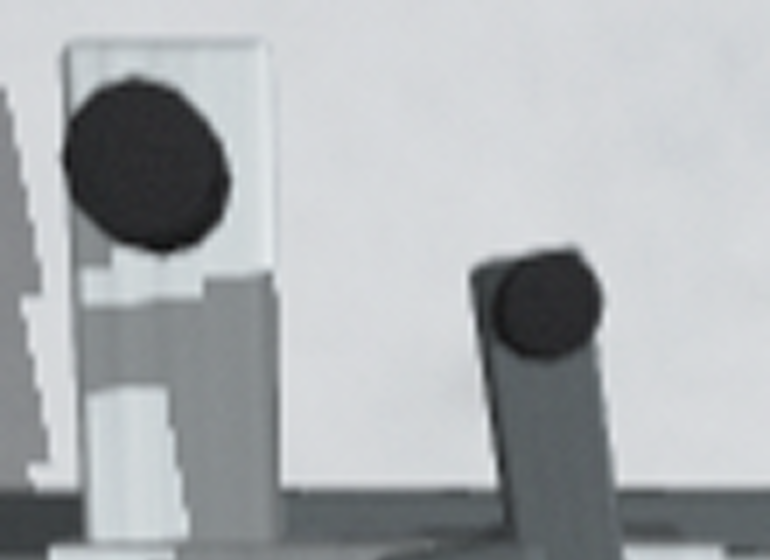

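View pics/w8b.png

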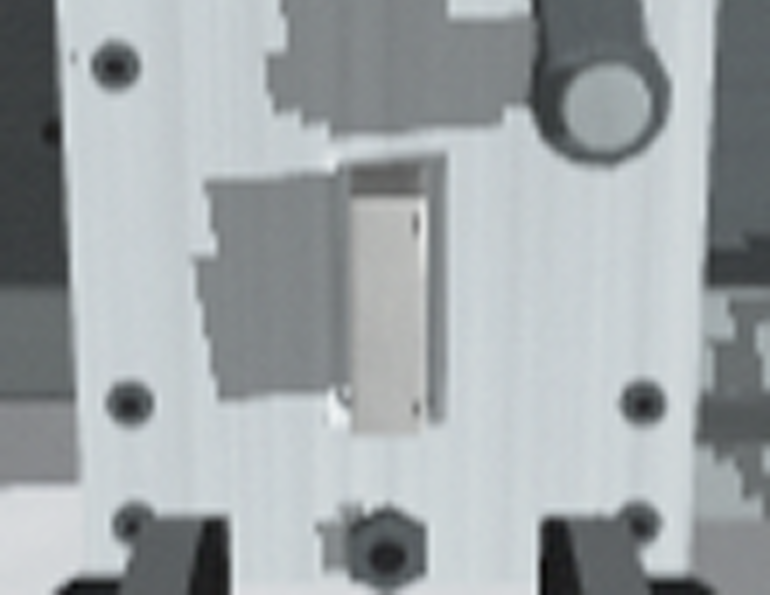

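```bash
python3 - <<'E'
import pickle
from h import *
from scipy.spatial.transform import Rotation as Ro
s,c,im=pickle.load(open("w8.pkl","rb"))
P=lambda x,y,z:onz(c,((x+.5)/7-.5+205,(y+.5)/7-.5+55),z)
t=s['tcp_pos']
T=np.array(c["world_to_cam"]);print("cam",-T[:3,:3].T@T[:3,3])
piv=P(608,807,.0595);
pin=P(550,303,.078);knob=P(140,160,.058)
q=[P(*p,.052) for p in [(351,897),(426,897),(420,1132),(352,1132)]]
for i in range(4):print(round(np.linalg.norm(q[i]-q[(i+1)%4])*1000,1),end=' ')
blk=np.mean(q,0)
pc=np.mean([P(*p,.038) for p in [(331,860),(446,857)]],0)
th=np.radians(-8.4);R2=np.array([[np.cos(th),-np.sin(th)],[np.sin(th),np.cos(th)]])
loc=lambda p:np.round(R2.T@(p-piv)[:2]*1000,1)
print("piv",piv,"pin",pin,loc(pin),"knob",knob,loc(knob),"blk",blk,loc(blk),"slotfront",loc(pc))
print("angle",np.degrees(np.arctan2(-loc(pin)[0],-loc(pin)[1])))
pk=piv[:2]-R2@[-.029,.024];print("pocket est from piv",pk,"knob",pk+R2@[-.095,-.025])
for a in (100,75,50,25,0):
    d=np.radians(a);print(a,piv[:2]+R2@[-.052*np.sin(d),-.052*np.cos(d)])
E
```

```text
cam [ 0.49001537 -0.08645549  0.26593796]
8.8 29.6 8.3 29.6 piv [ 0.53734241 -0.06850631  0.0595    ] pin [ 0.48424118 -0.0700707   0.078     ] [-52.3  -9.3] knob [ 0.46380383 -0.10803102  0.058     ] [-67.  -49.8] blk [ 0.56061469 -0.09686305  0.052     ] [ 27.2 -24.7] slotfront [ 11.1 -24.5]
angle 79.91704212203878
pocket est from piv [ 0.56252531 -0.09648526] knob [ 0.46489237 -0.10733918]
100 [ 0.48800086 -0.05209256]
75 [ 0.48568702 -0.07448304]
50 [ 0.49305261 -0.09575358]
25 [ 0.50871741 -0.1119184 ]
0 [ 0.52974609 -0.11994847]
```

The block sits in the pocket: the apparent top face is 8.5 x 29.6 mm at z=52 mm and centred. The clamp is open about 80°, with its pin near (0.486,-0.069). Going to the pin.

Emit:
{"fn": "jog_arm", "kwargs": {"plan": [[-0.015, 0.005, 0, 0, 0, 0], [-0.02, 0.007, 0, 0, 0, 0], [-0.02, 0.007, 0, 0, 0, 0], [-0.0195, 0.0075, 0, 0, 0, 0], [0, 0, 0, 0, 0, 0], [0, 0, -0.01, 0, 0, 0], [0, 0, -0.01, 0, 0, 0], [0, 0, 0, 0, 0, 0], [0, 0, 0, 0, 0, 0], [0, 0, 0, 0, 0, 0]], "hand": 0.35}}

```text
clock: 14.55
tcp_pos: [0.4862, -0.0692, 0.1002]
orientation: [-0.0, 0.073, 0.997, 0.0]
wrist_force: [-0.3, 0.3, -0.0]
finger_gap: 0.0299
```

```bash
python3 look.py w9
```

```text
14.55 [ 0.48620712 -0.069215    0.10024846] [-7.42707759e-05  7.33920126e-02  9.97303166e-01  5.31742378e-05] [-3.05075690e-01  2.35597627e-01 -3.94676138e-01  9.40691549e-01
  6.94105331e-05 -1.58159577e-01] 0.009332612355657126
```

View pics/w9.png

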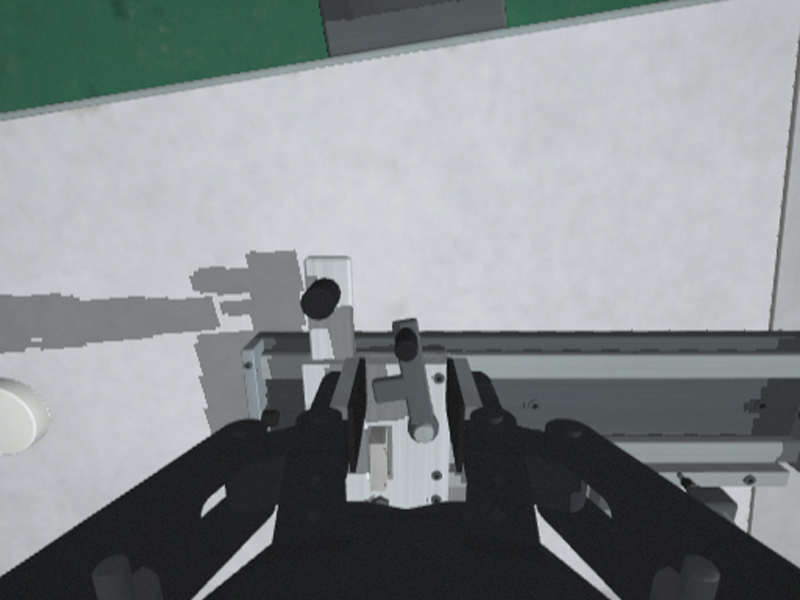

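```bash
python3 - <<'E'
import pickle
from h import *
s,c,im=pickle.load(open("w9.pkl","rb"))
t=s['tcp_pos'];print(proj(c,[t[0],t[1],.08])*800/512,proj(c,[t[0],t[1],.06])*800/512)
print("knob pred",proj(c,[.465,-.106,.06])*800/512)
crop(im,185,155,300,245,"pics/w9c.png",6.5)
E
```

```text
[408.3811491 354.013952 ] [408.10867817 336.60399458]
knob pred [321.62143852 304.73889346]
```

View pics/w9c.png

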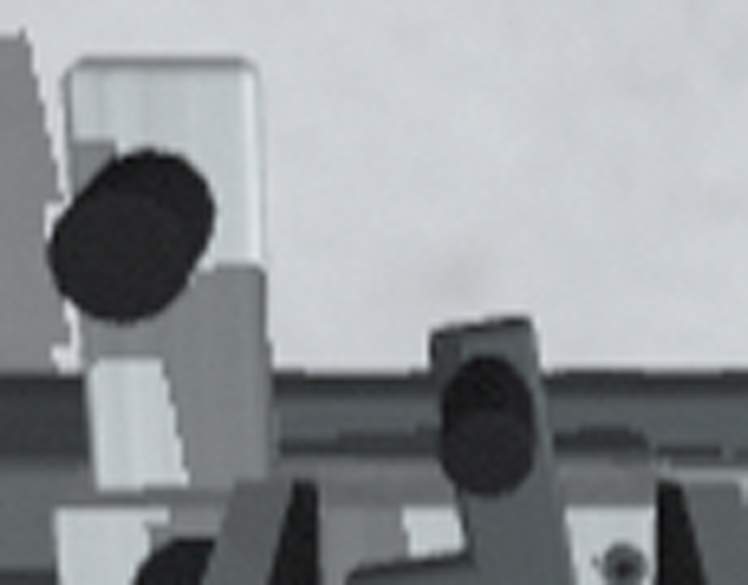

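Emit:
{"fn": "jog_arm", "kwargs": {"plan": [[-0.0015, 0.0002, -0.01, 0, 0, 0], [0, 0, -0.01, 0, 0, 0], [0, 0, -0.01, 0, 0, 0], [0, 0, -0.005, 0, 0, 0], [0, 0, 0, 0, 0, 0], [0, 0, 0, 0, 0, 0], [0, 0, 0, 0, 0, 0], [0, 0, 0, 0, 0, 0], [0, 0, 0, 0, 0, 0], [0, 0, 0, 0, 0, 0]]}}

```text
clock: 15.6
tcp_pos: [0.4845, -0.0689, 0.0656]
orientation: [0.0, 0.073, 0.997, -0.0]
wrist_force: [-0.0, 0.1, 0.5]
finger_gap: 0.0299
```

Emit:
{"fn": "jog_arm", "kwargs": {"plan": [[0, 0, 0, 0, 0, 0], [0, 0, 0, 0, 0, 0], [0, 0, 0, 0, 0, 0], [0, 0, 0, 0, 0, 0], [0, 0, 0, 0, 0, 0], [0, 0, 0, 0, 0, 0], [0, 0, 0, 0, 0, 0], [0, 0, 0, 0, 0, 0], [0, 0, 0, 0, 0, 0], [0, 0, 0, 0, 0, 0]], "hand": 0, "force": 25}}

```text
clock: 16.6
tcp_pos: [0.4844, -0.0689, 0.0655]
orientation: [0.0, 0.073, 0.997, 0.0]
wrist_force: [-0.9, 0.4, 2.4]
finger_gap: 0.0084
```

```bash
python3 - <<'E'
from h import *
s=get_state();print(s['tcp_pos'],s['wrist_force'],s['finger_gap'])
piv=np.array([.5373,-.0675]);th=np.radians(-8.4);R2=np.array([[np.cos(th),-np.sin(th)],[np.sin(th),np.cos(th)]])
d=R2.T@(s['tcp_pos'][:2]-piv);print(d,np.linalg.norm(d),np.degrees(np.arctan2(-d[0],-d[1])))
a0=np.degrees(np.arctan2(-d[0],-d[1]))
pts=[piv+R2@[-.052*np.sin(np.radians(a)),-.052*np.cos(np.radians(a))] for a in np.linspace(a0,0,16)]
print(np.round(np.diff(pts,axis=0)*1000,1).tolist(),pts[0],pts[-1])
E
```

```text
[ 0.48438551 -0.068871    0.06548124] [-0.92935477  0.42320253  2.4458212 ] 0.008376654401494748
[-0.05214656 -0.0090862 ] 0.052932250606339847 80.11581771471553
[[0.4, -4.8], [0.8, -4.8], [1.2, -4.7], [1.7, -4.5], [2.1, -4.4], [2.5, -4.2], [2.9, -3.9], [3.2, -3.6], [3.5, -3.3], [3.8, -3.0], [4.1, -2.6], [4.3, -2.2], [4.5, -1.8], [4.6, -1.4], [4.8, -0.9]] [ 0.48531745 -0.06884685] [ 0.52970368 -0.11894216]
```

Emit:
{"fn": "jog_arm", "kwargs": {"plan": [[0.0004, -0.0048, 0, 0, 0, 0], [0.0008, -0.0048, 0, 0, 0, 0], [0.0012, -0.0047, 0, 0, 0, 0], [0.0017, -0.0045, 0, 0, 0, 0], [0.0021, -0.0044, 0, 0, 0, 0], [0.0025, -0.0042, 0, 0, 0, 0], [0.0029, -0.0039, 0, 0, 0, 0], [0.0032, -0.0036, 0, 0, 0, 0], [0.0035, -0.0033, 0, 0, 0, 0], [0, 0, 0, 0, 0, 0]]}}

```text
clock: 17.6
tcp_pos: [0.5029, -0.1082, 0.0655]
orientation: [0.0, 0.074, 0.997, -0.001]
wrist_force: [-1.7, -2.2, 2.2]
finger_gap: 0.0084
```

Emit:
{"fn": "jog_arm", "kwargs": {"plan": [[0.0038, -0.003, 0, 0, 0, 0], [0.0041, -0.0026, 0, 0, 0, 0], [0.0043, -0.0022, 0, 0, 0, 0], [0.0045, -0.0018, 0, 0, 0, 0], [0.0046, -0.0014, 0, 0, 0, 0], [0.0048, -0.0009, 0, 0, 0, 0], [0.001, -0.0001, 0, 0, 0, 0], [0, 0, 0, 0, 0, 0], [0, 0, 0, 0, 0, 0], [0, 0, 0, 0, 0, 0]]}}

```text
clock: 18.6
tcp_pos: [0.5298, -0.1189, 0.0654]
orientation: [0.0, 0.073, 0.997, 0.0]
wrist_force: [-2.0, -0.6, 2.1]
finger_gap: 0.0085
```

```bash
python3 look.py w10
```

```text
18.6 [ 0.52975116 -0.11885544  0.06541293] [1.09115264e-04 7.32388258e-02 9.97314415e-01 1.41710596e-04] [-3.68782811e-01  3.59567363e-01 -3.15264574e-01  8.95838148e-01
  3.34686742e-04 -2.22173870e-01] 0.0007548405458618469
```

View pics/w10.png

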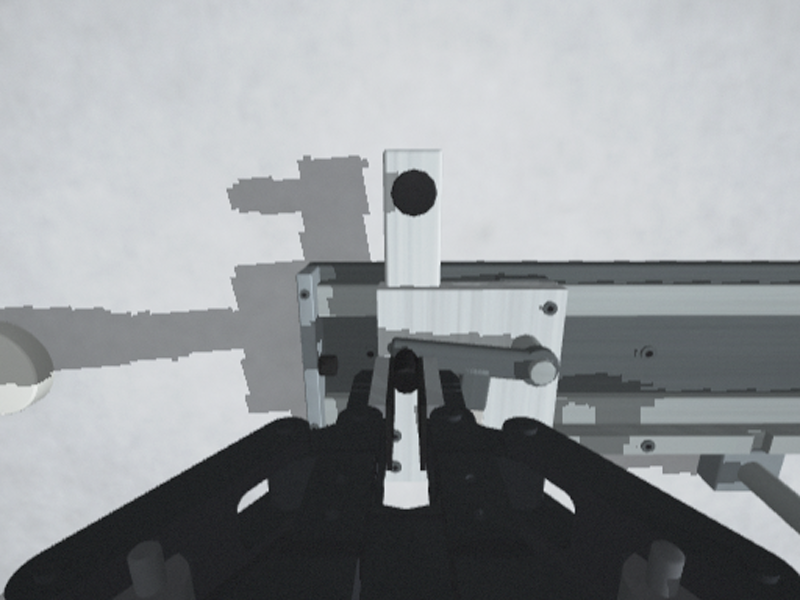

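The lever is nearly shut, but its arm from (542,370) to (395,345) still leans a few degrees off the rails. I'll push further across the rails.

Emit:
{"fn": "jog_arm", "kwargs": {"plan": [[0.001, -0.0002, 0, 0, 0, 0], [0.001, -0.0002, 0, 0, 0, 0], [0.001, -0.0001, 0, 0, 0, 0], [0.001, -0.0001, 0, 0, 0, 0], [0.001, 0, 0, 0, 0, 0], [0, 0, 0, 0, 0, 0], [0, 0, 0, 0, 0, 0], [0, 0, 0, 0, 0, 0], [0, 0, 0, 0, 0, 0], [0, 0, 0, 0, 0, 0]]}}

```text
clock: 19.65
tcp_pos: [0.5347, -0.1197, 0.0654]
orientation: [-0.0, 0.073, 0.997, 0.0]
wrist_force: [-2.3, -1.0, 3.0]
finger_gap: 0.0083
```

```bash
python3 look.py w11; python3 - <<'E'
import pickle
from h import *
for n in ("w10","w11"):
    s,c,im=pickle.load(open(n+".pkl","rb"))
    crop(im,225,185,375,265,f"pics/{n}c.png",5)
    g=lambda p:onz(c,p,.0595)
E
```

```text
19.65 [ 0.53470567 -0.11967642  0.06540847] [-8.96763649e-06  7.33716425e-02  9.97304669e-01  8.71919650e-07] [-3.66713092e-01  3.68229257e-01 -3.02111790e-01  9.00472953e-01
 -3.51551577e-06 -2.19837824e-01] 0.0022361013654123747
```

View pics/w10c.png

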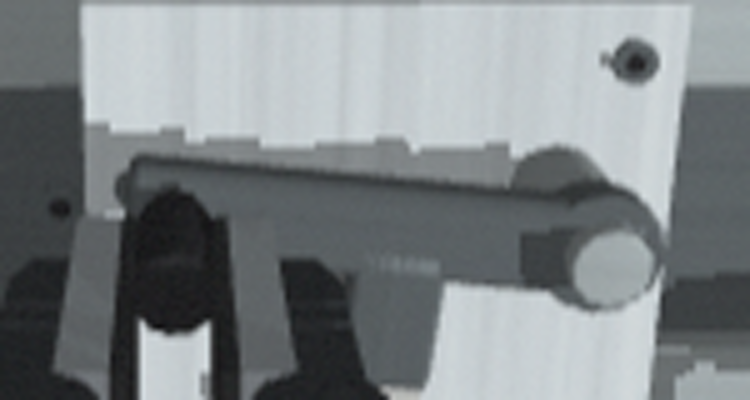

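View pics/w11c.png

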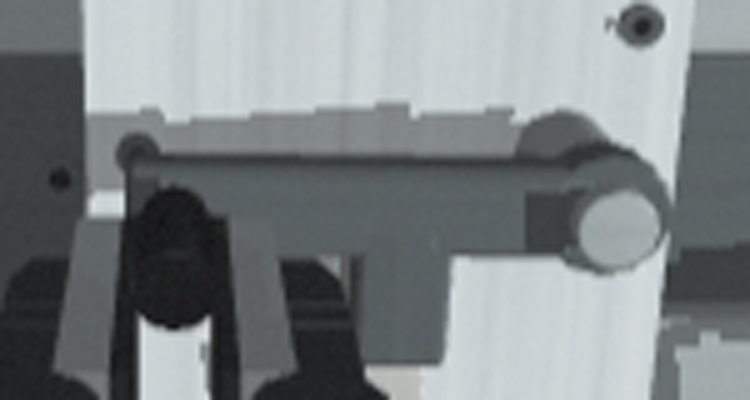

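The arm's front edge now runs (135,155) to (565,160), within about 1° of the rails, so the clamp is shut. Releasing and heading to the knob.

```bash
python3 - <<'E'
import pickle
from h import *
for n in ("w10","w11"):
    s,c,im=pickle.load(open(n+".pkl","rb"))
    roi=im[60:175,230:300]; m=(roi.max(2)<60).astype(np.uint8)
    k,l,st,ce=cv2.connectedComponentsWithStats(m);i=1+st[1:,4].argmax();print(st[i],ce[i]+[230,60],onz(c,ce[i]+[230,60],.057))
E
```

```text
[ 20  49  29  29 625] [264.2672 122.9952] [ 0.46415803 -0.1077356   0.057     ]
[ 21  39  28  30 638] [264.68181818 113.31974922] [ 0.46414406 -0.10759791  0.057     ]
```

Emit:
{"fn": "jog_arm", "kwargs": {"plan": [[0, 0, 0, 0, 0, 0], [0, 0, 0, 0, 0, 0], [0, 0, 0, 0, 0, 0], [0, 0, 0, 0, 0, 0], [0, 0, 0, 0, 0, 0], [0, 0, 0.015, 0, 0, 0], [0, 0, 0.03, 0, 0, 0], [-0.01, 0, 0.01, 0, 0, 0], [-0.02, 0.004, 0, 0, 0, 0], [-0.02, 0.004, 0, 0, 0, 0]], "hand": 0.35}}

```text
clock: 20.7
tcp_pos: [0.4841, -0.1116, 0.1205]
orientation: [0.0, 0.073, 0.997, -0.0]
wrist_force: [0.2, 0.2, -0.6]
finger_gap: 0.03
```

Emit:
{"fn": "jog_arm", "kwargs": {"plan": [[-0.01, 0.003, 0, 0, 0, 0], [-0.01, 0.002, -0.01, 0, 0, 0], [0, 0, -0.015, 0, 0, 0], [0, 0, 0, 0, 0, 0], [0, 0, 0, 0, 0, 0], [0, 0, 0, 0, 0, 0], [0, 0, 0, 0, 0, 0], [0, 0, 0, 0, 0, 0], [0, 0, 0, 0, 0, 0], [0, 0, 0, 0, 0, 0]], "hand": 0.5}}

```text
clock: 21.7
tcp_pos: [0.4649, -0.1067, 0.0955]
orientation: [0.0, 0.073, 0.997, 0.0]
wrist_force: [-0.4, -0.2, 0.2]
finger_gap: 0.0428
```

```bash
python3 look.py w12; python3 - <<'E'
import pickle
from h import *
s,c,im=pickle.load(open("w12.pkl","rb"));t=s['tcp_pos'];print(proj(c,[t[0],t[1],.06])*800/512)
crop(read_camera("top"),145,150,345,235,"pics/t1c.png",4)
E
```

```text
21.7 [ 0.46486795 -0.10667061  0.09554098] [1.11878689e-04 7.33134379e-02 9.97308943e-01 7.08368958e-06] [-3.94142460e-01  2.14663237e-01 -4.35328270e-01  9.20596942e-01
  8.39934407e-05 -2.47383906e-01] 0.002238277733785845
[408.16676672 340.39347477]
```

View pics/w12.png

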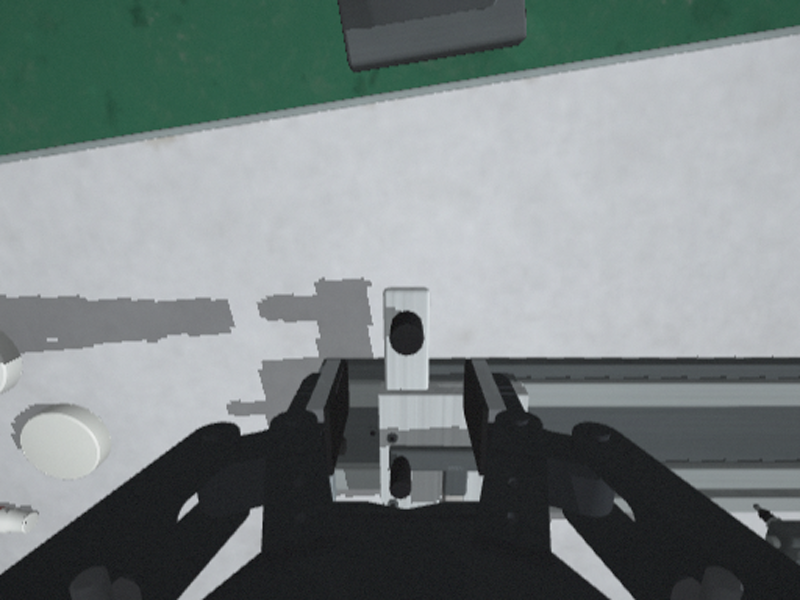

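View pics/t1c.png

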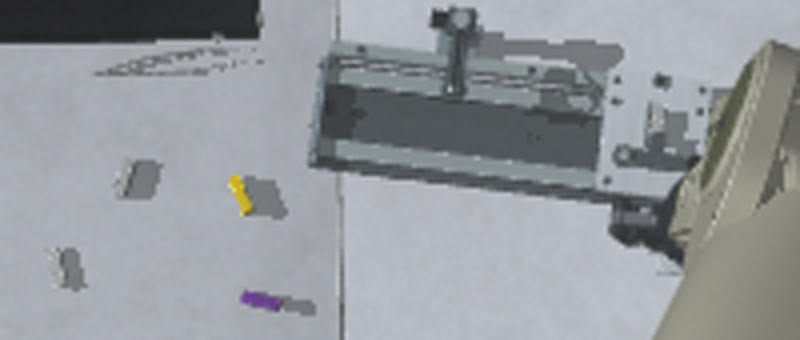

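Emit:
{"fn": "jog_arm", "kwargs": {"plan": [[-0.001, 0, -0.01, 0, 0, 0], [0, 0, -0.015, 0, 0, 0], [0, 0, -0.015, 0, 0, 0], [0, 0, -0.012, 0, 0, 0], [0, 0, -0.005, 0, 0, 0], [0, 0, 0, 0, 0, 0], [0, 0, 0, 0, 0, 0], [0, 0, 0, 0, 0, 0], [0, 0, 0, 0, 0, 0], [0, 0, 0, 0, 0, 0]]}}

```text
clock: 22.8
tcp_pos: [0.4641, -0.1067, 0.0389]
orientation: [0.0, 0.073, 0.997, -0.0]
wrist_force: [0.0, -0.5, -0.1]
finger_gap: 0.0429
```

Emit:
{"fn": "jog_arm", "kwargs": {"plan": [[0, 0, 0, 0, 0, 0], [0, 0, 0, 0, 0, 0], [0, 0, 0, 0, 0, 0], [0, 0, 0, 0, 0, 0], [0, 0, 0, 0, 0, 0], [0, 0, 0, 0, 0, 0], [0, 0, 0, 0, 0, 0], [0, 0, 0, 0, 0, 0], [0, 0, 0, 0, 0, 0], [0, 0, 0, 0, 0, 0]], "hand": 0, "force": 40}}

```text
clock: 23.8
tcp_pos: [0.4639, -0.1066, 0.0387]
orientation: [0.0, 0.073, 0.997, 0.0]
wrist_force: [-1.1, 0.8, 5.3]
finger_gap: 0.0149
```

```bash
python3 - <<'E'
from h import *
s=get_state();print(s['tcp_pos'],s['wrist_force'],s['finger_gap'])
im=np.load("top0.npy")
crop(im,220,148,330,228,"pics/t0n.png",7)
E
```

```text
[ 0.46387343 -0.1066427   0.03868503] [-1.08179719  0.77246631  5.30705843] 0.014914087514453332
```

View pics/t0n.png

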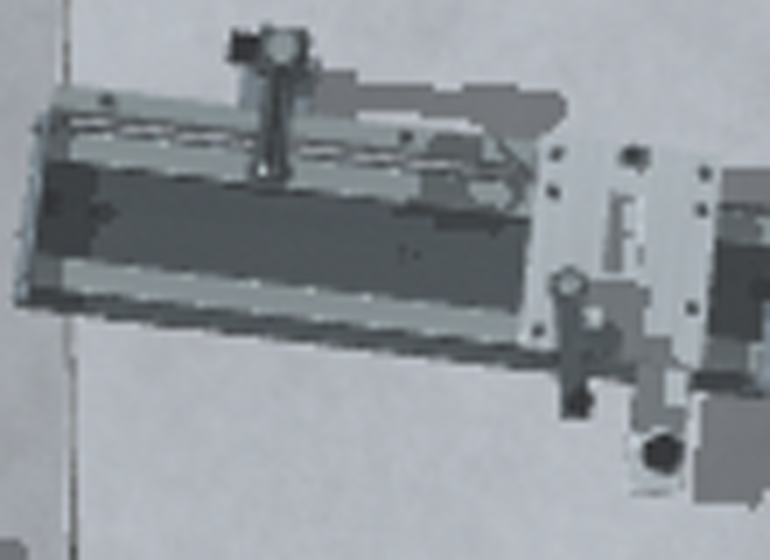

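The knob is gripped (gap 14.9 mm). Next I'll estimate the notch's rail position from the probe in the top and wrist views.

```bash
python3 - <<'E'
import pickle
from h import *
s,c,im=pickle.load(open("w1.pkl","rb"));crop(im,60,0,190,75,"pics/w1p.png",6)
s,c,im=pickle.load(open("w4.pkl","rb"));crop(im,380,170,512,290,"pics/w4p.png",6)
E
```

```text
(no output)
```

View pics/w1p.png

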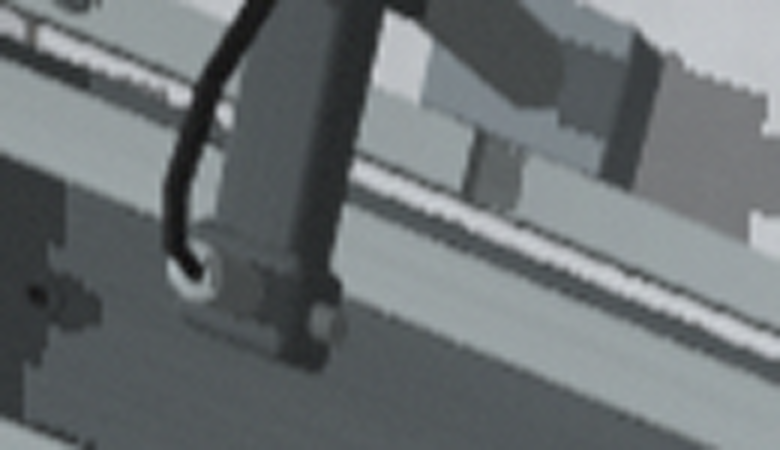

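View pics/w4p.png

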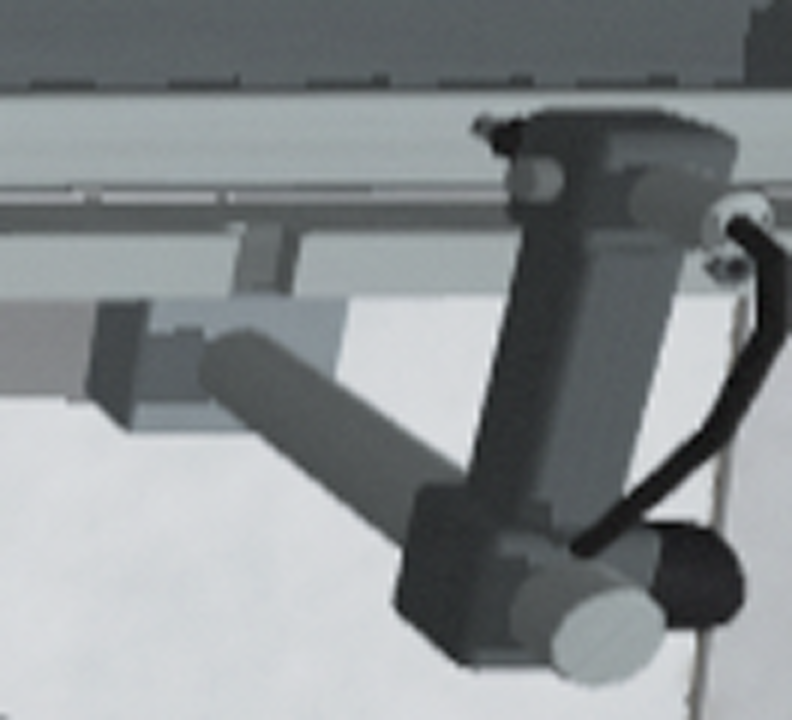

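The index bar's notch shows as a darker 10 mm patch in both crops: (267,262) in w4p and (495,170) in w1p.

```bash
python3 - <<'E'
import pickle
from h import *
th=np.radians(-8.4);R2=np.array([[np.cos(th),-np.sin(th)],[np.sin(th),np.cos(th)]])
s,c,im=pickle.load(open("w4.pkl","rb"))
pc=np.array([.56175,-.09704])
for p in [(240,235),(300,235),(233,290),(293,290),(267,262)]:
    q=onz(c,((p[0]+.5)/6-.5+380,(p[1]+.5)/6-.5+170),.018);print(p,q,R2.T@(q[:2]-pc)*1000)
s,c,im=pickle.load(open("w1.pkl","rb"));pc=np.array([.5620,-.0980])
for p in [(478,130),(525,150),(465,193),(518,213),(495,172)]:
    q=onz(c,((p[0]+.5)/6-.5+60,(p[1]+.5)/6-.5),.018);print(p,q,R2.T@(q[:2]-pc)*1000)
E
```

```text
(240, 235) [0.61375693 0.05142714 0.018     ] [ 29.76048821 154.47176875]
(300, 235) [0.61520927 0.06097138 0.018     ] [ 29.80299805 164.1257754 ]
(233, 290) [0.62323406 0.05048105 0.018     ] [ 39.27415841 154.92026773]
(293, 290) [0.62470147 0.06012597 0.018     ] [ 39.31687031 164.67608999]
(267, 262) [0.61912497 0.05583171 0.018     ] [ 34.42750497 159.61326095]
(478, 130) [0.6256479  0.05899794 0.018     ] [ 40.03037445 164.61159305]
(525, 150) [0.62443767 0.05053822 0.018     ] [ 40.06894276 156.06583001]
(465, 193) [0.61519901 0.06022555 0.018     ] [ 29.51424333 164.29963181]
(518, 213) [0.61419072 0.0506375  0.018     ] [ 29.91741678 154.66714658]
(495, 172) [0.61975488 0.05535722 0.018     ] [ 34.73241532 160.149061  ]
```

Both views agree: the notch is about 159.7 mm along the rails. I'll slide about 150 mm first.

Emit:
{"fn": "jog_arm", "kwargs": {"plan": [[0.0012, 0.008, 0, 0, 0, 0], [0.0022, 0.015, 0, 0, 0, 0], [0.0025, 0.017, 0, 0, 0, 0], [0.0025, 0.017, 0, 0, 0, 0], [0.0025, 0.017, 0, 0, 0, 0], [0.0025, 0.017, 0, 0, 0, 0], [0.0025, 0.017, 0, 0, 0, 0], [0.0025, 0.017, 0, 0, 0, 0], [0.0022, 0.015, 0, 0, 0, 0], [0.0012, 0.008, 0, 0, 0, 0]]}}

```text
clock: 24.8
tcp_pos: [0.4855, 0.0415, 0.0387]
orientation: [0.0, 0.073, 0.997, -0.001]
wrist_force: [-1.7, -3.6, 6.1]
finger_gap: 0.0144
```

```bash
python3 look.py w13; python3 -c "
from h import *
s=get_state();print(s['wrist_force'],s['finger_gap'])
crop(read_camera('top'),145,150,345,235,'pics/t2c.png',4)"
```

```text
24.8 [0.48552322 0.04146121 0.0386608 ] [ 1.25856248e-05  7.31557441e-02  9.97320110e-01 -9.14272148e-04] [-0.07858975  0.29647287 -0.48732672  0.78696175 -0.00182838  0.06785259] 0.1581598395502013
[-1.08980034  1.13900712  4.33919478] 0.014676553343137078
```

View pics/w13.png

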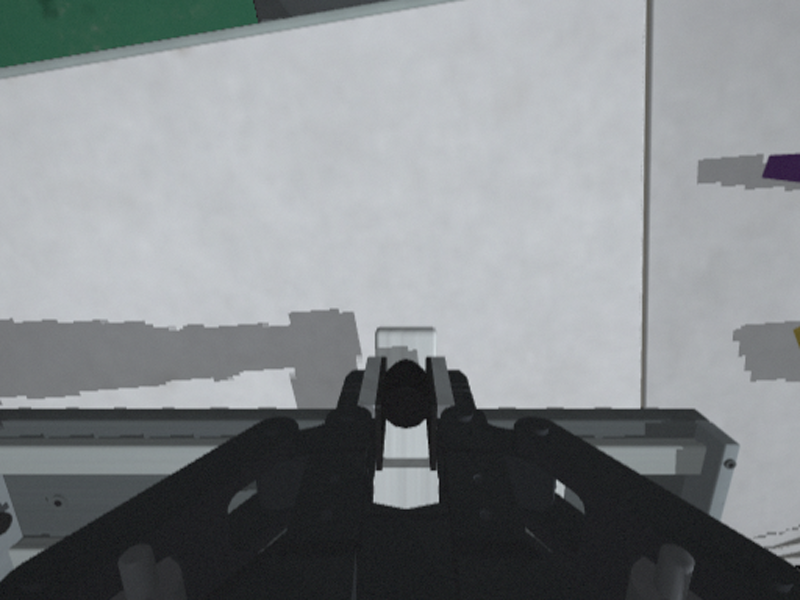

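View pics/t2c.png

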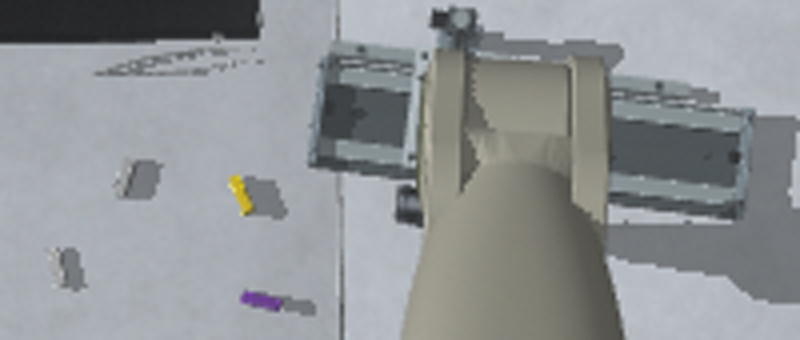

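Emit:
{"fn": "jog_arm", "kwargs": {"plan": [[0.0003, 0.002, 0, 0, 0, 0], [0.0003, 0.002, 0, 0, 0, 0], [0.0002, 0.0015, 0, 0, 0, 0], [0, 0, 0, 0, 0, 0], [0, 0, 0, 0, 0, 0], [0, 0, 0, 0, 0, 0], [0, 0, 0, 0, 0, 0], [0, 0, 0, 0, 0, 0], [0, 0, 0, 0, 0, 0], [0, 0, 0, 0, 0, 0]]}}

```text
clock: 25.9
tcp_pos: [0.4867, 0.0489, 0.0387]
orientation: [0.0, 0.073, 0.997, 0.002]
wrist_force: [-0.7, 7.1, 4.9]
finger_gap: 0.0148
```

Emit:
{"fn": "jog_arm", "kwargs": {"plan": [[0.0002, 0.001, 0, 0, 0, 0], [0, 0, 0, 0, 0, 0], [0, 0, 0, 0, 0, 0], [0, 0, 0, 0, 0, 0], [0, 0, 0, 0, 0, 0], [0, 0, 0, 0, 0, 0], [0, 0, 0, 0, 0, 0], [0, 0, 0, 0, 0, 0], [0, 0, 0, 0, 0, 0], [0, 0, 0, 0, 0, 0]]}}

```text
clock: 26.9
tcp_pos: [0.4867, 0.0491, 0.0387]
orientation: [0.0, 0.073, 0.997, 0.001]
wrist_force: [-1.7, 4.0, 3.9]
finger_gap: 0.0142
```

Emit:
{"fn": "jog_arm", "kwargs": {"plan": [[0.0001, 0.001, 0, 0, 0, 0], [0, 0, 0, 0, 0, 0], [0, 0, 0, 0, 0, 0], [0, 0, 0, 0, 0, 0], [0, 0, 0, 0, 0, 0], [0, 0, 0, 0, 0, 0], [0, 0, 0, 0, 0, 0], [0, 0, 0, 0, 0, 0], [0, 0, 0, 0, 0, 0], [0, 0, 0, 0, 0, 0]]}}

```text
clock: 27.9
tcp_pos: [0.4868, 0.0502, 0.0387]
orientation: [0.0, 0.073, 0.997, 0.002]
wrist_force: [-1.5, 5.7, 4.7]
finger_gap: 0.0145
```

Emit:
{"fn": "jog_arm", "kwargs": {"plan": [[0.0002, 0.001, 0, 0, 0, 0], [0, 0, 0, 0, 0, 0], [0, 0, 0, 0, 0, 0], [0, 0, 0, 0, 0, 0], [0, 0, 0, 0, 0, 0], [0, 0, 0, 0, 0, 0], [0, 0, 0, 0, 0, 0], [0, 0, 0, 0, 0, 0], [0, 0, 0, 0, 0, 0], [0, 0, 0, 0, 0, 0]]}}

```text
clock: 28.9
tcp_pos: [0.4869, 0.0505, 0.0387]
orientation: [0.0, 0.073, 0.997, 0.001]
wrist_force: [-1.9, 3.3, 5.4]
finger_gap: 0.0143
```

Forward pull of 3–7 N means the detent is drawing the carriage in. I'll continue until the force balances.

Emit:
{"fn": "jog_arm", "kwargs": {"plan": [[0.0001, 0.001, 0, 0, 0, 0], [0, 0, 0, 0, 0, 0], [0, 0, 0, 0, 0, 0], [0, 0, 0, 0, 0, 0], [0, 0, 0, 0, 0, 0], [0, 0, 0, 0, 0, 0], [0, 0, 0, 0, 0, 0], [0, 0, 0, 0, 0, 0], [0, 0, 0, 0, 0, 0], [0, 0, 0, 0, 0, 0]]}}

```text
clock: 29.9
tcp_pos: [0.4869, 0.0507, 0.0387]
orientation: [0.0, 0.073, 0.997, -0.0]
wrist_force: [-2.3, 0.3, 6.0]
finger_gap: 0.0143
```

Emit:
{"fn": "jog_arm", "kwargs": {"plan": [[0.0001, 0.001, 0, 0, 0, 0], [0, 0, 0, 0, 0, 0], [0, 0, 0, 0, 0, 0], [0, 0, 0, 0, 0, 0], [0, 0, 0, 0, 0, 0], [0, 0, 0, 0, 0, 0], [0, 0, 0, 0, 0, 0], [0, 0, 0, 0, 0, 0], [0, 0, 0, 0, 0, 0], [0, 0, 0, 0, 0, 0]]}}

```text
clock: 30.9
tcp_pos: [0.4869, 0.0509, 0.0387]
orientation: [-0.0, 0.074, 0.997, -0.001]
wrist_force: [-1.9, -4.0, 6.3]
finger_gap: 0.0145
```

```bash
python3 look.py w14;python3 -c "
from h import *
for i in range(6):
    s=get_state();print(np.round(s['tcp_pos'],4),np.round(s['wrist_force'],2));im=read_camera('top')
im=read_camera('side');crop(im,255,175,335,235,'pics/s2c.png',9)"
```

```text
30.9 [0.48690284 0.05093288 0.03865978] [-4.30200319e-05  7.36574244e-02  9.97283095e-01 -1.00493382e-03] [-0.05867341  0.30036213 -0.48164153  0.78890895 -0.00200835  0.08877517] 0.001265231202739531
[0.4869 0.0509 0.0387] [-2.56 -2.48  5.62]
[0.4869 0.0509 0.0387] [-1.55 -3.5   6.4 ]
[0.4869 0.0509 0.0387] [-2.52 -2.42  5.6 ]
[0.4869 0.0509 0.0387] [-2.   -3.12  6.66]
[0.4869 0.0509 0.0387] [-2.09 -3.89  6.12]
[0.4869 0.051  0.0386] [-3.09 -3.21  5.81]
```

View pics/s2c.png

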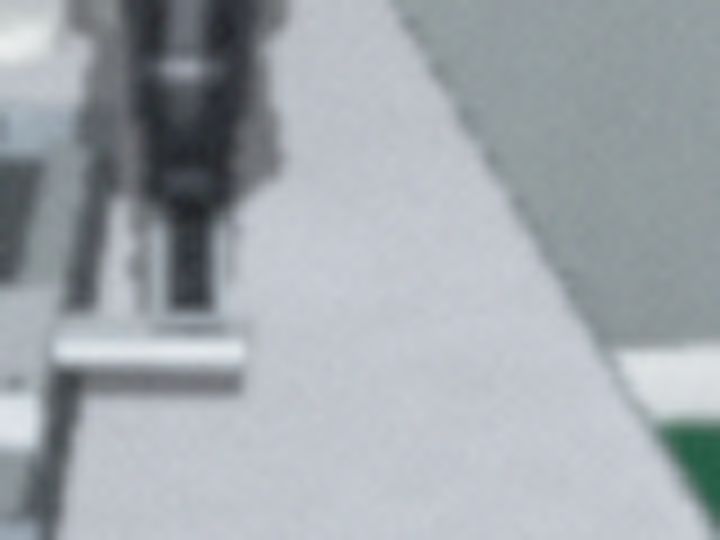

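View pics/w14.png

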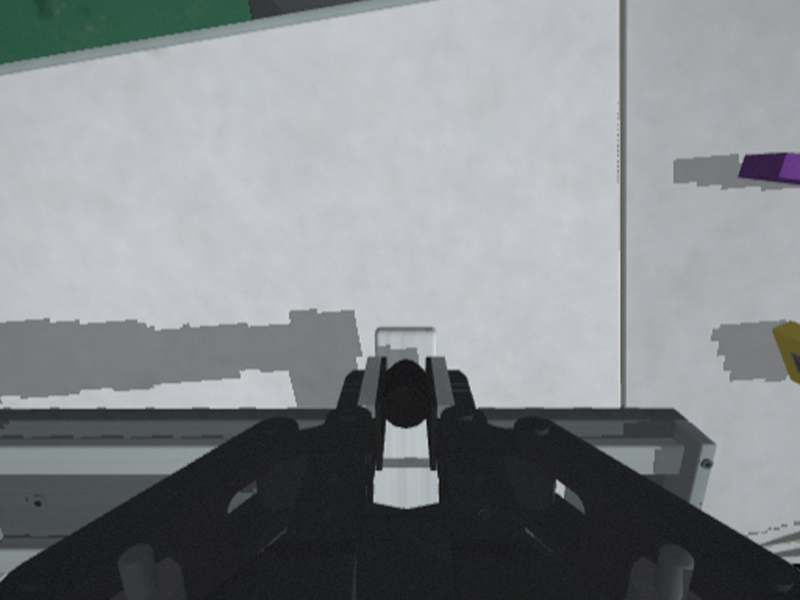

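The commanded y overshoots by 1 mm while the TCP stays at 0.0509, so the carriage is held in the notch. Easing the command back to balance the force.

Emit:
{"fn": "jog_arm", "kwargs": {"plan": [[-0.0001, -0.001, 0, 0, 0, 0], [0, 0, 0, 0, 0, 0], [0, 0, 0, 0, 0, 0], [0, 0, 0, 0, 0, 0], [0, 0, 0, 0, 0, 0], [0, 0, 0, 0, 0, 0], [0, 0, 0, 0, 0, 0], [0, 0, 0, 0, 0, 0], [0, 0, 0, 0, 0, 0], [0, 0, 0, 0, 0, 0]]}}

```text
clock: 32.3
tcp_pos: [0.4869, 0.0507, 0.0387]
orientation: [0.0, 0.073, 0.997, -0.0]
wrist_force: [-2.8, -1.3, 6.3]
finger_gap: 0.0141
```

```bash
python3 -c "
from h import *
im=read_camera('top');crop(im,225,145,325,220,'pics/t3c.png',8)
im=read_camera('side');crop(im,195,165,305,245,'pics/s3c.png',7)
s=get_state();print(s['tcp_pos'],s['wrist_force'],s['finger_gap'],s['clock'])"
```

```text
[0.48687637 0.0507297  0.03867173] [-1.99446454 -0.53256658  5.83050117] 0.01421594142676758 32.4
```

View pics/t3c.png

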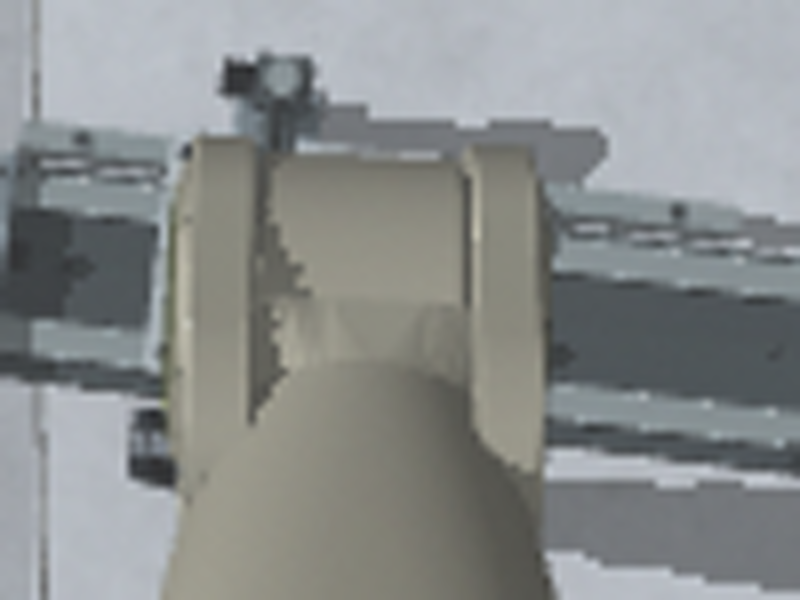

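View pics/s3c.png

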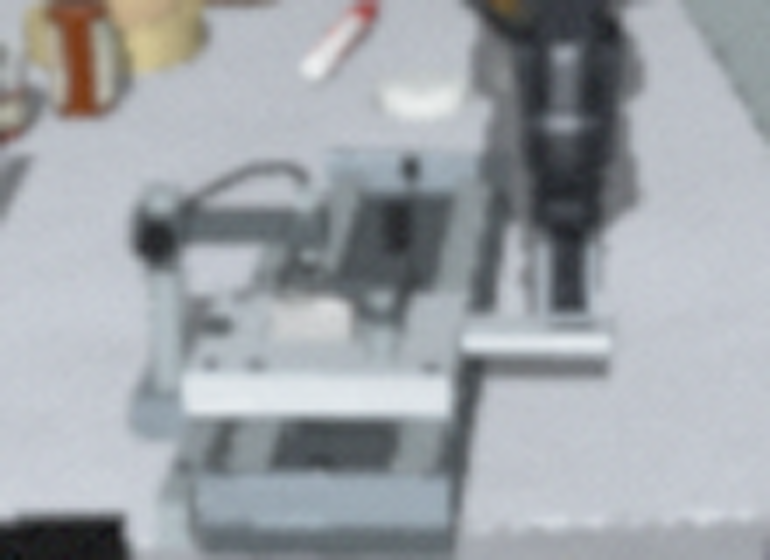

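The side view shows the block upright in the pocket at (312,320), the probe just beyond it, and the clamp arm running back along the rails from its pivot at (382,305), so it is shut. The force along the rails is about zero and the knob is gripped. Handing in.

```bash
python3 -c "
from workcell import *
print(hand_in())
s=get_state();print(s['clock'],s['tcp_pos'],s['finger_gap'])"
```

```text
the job is handed in; nothing more can be done
None
the job is handed in; nothing more can be done
```

I loaded the tall block into the pocket, shut the clamp over it, and slid the shuttle to its notch. I handed in at about 32 s, still gripping the knob; `hand_in()` reports no verdict.

- **Block:** It entered the pocket without resisting force. The wrist view afterwards showed its top face at the right size for 52 mm height, centred in the pocket, and the last side view showed it upright under the probe.
- **Clamp:** My first swing stopped a few degrees short, so I pushed it further. The arm then lay within about 1° of the rails. At the end the arm was in the way of the top and wrist views, so only the blurry side view confirmed it was still shut.
- **Shuttle:** The notch measured 159.6–160.1 mm along the rails in two pictures. The detent pulled the shuttle in with up to 7 N, and it held at about 159 mm. It resisted 1 mm of extra push, and after I eased back the force along the rails was about 0.5 N.
- **Grip and lower blocks:** I set the knob grip to 40 N, with the finger opening reading 14.2 mm on the 16 mm knob. The opening also read 1.6–1.8 mm low on the block and the pin. I did not touch the two lower blocks or the purple and yellow look-alikes; they looked unmoved in the last top view that showed them, taken partway through the slide.

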